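# Clip the missing slide carrier into the sloping stand

## Robot

A 6-joint arm with a two-finger parallel gripper is mounted at the origin on a cart in front of the work surface, level with it; the furniture and walls round the work are solid. World frame = base frame: x ahead of the robot, y to its left, z up, the work surface at z = 0. Lengths are in m, angles in rad, forces in N, time in s.
With the tool pointing down it reaches from about 0.35 to 0.85 m from the base axis. Payload 8.1 kg.
Tool frame: the origin (TCP) lies midway between the tips of the shut fingers; the grasp point (between the pads) lies 19 mm behind it (robot.tcp_to_grasp is the distance from the TCP to the grasp point, in m); z points along the fingers, y is the direction in which the jaws open and shut (so a half turn about z gives the same grasp; the last joint's range is limited). The gripper opens to 93 mm and grips with 3 to 60 N. Pads are 15 mm wide; open, the fingers measure 128 mm over their backs; the gripper's body (75 mm by 188 mm) begins 65 mm behind the grasp point.
Start: joints at [-1.194, 0.13, 1.488, -0, 1.523, -0.085], TCP at [0.267, -0.537, 0.219] pointing down, gripper open.
Joint ranges: [-2.96, 2.96], [-0.89, 2.26], [0.02, 2.5], [-1.34, 4.48], [0, 2.73], [-2.66, 2.66]. Speed limits (rad/s): [2.39, 2.39, 2.79, 3.14, 3.14, 3.14].

## Interface

Orientations are given as a rotation vector (axis times angle).
In Python, from plant import robot gives the robot as it stands.
- The arm moves only by the tool send_rows, never from a script. Its argument "series" is a list of rows, each an object of numbers: "wx", "wy", "wz": the turn, a rotation vector about the world's x, y, z in rad; "dx", "dy", "dz": the shift along the world's x, y, z in cm; "fingers": the closure in counts, from 0 (fully open) to 255 (shut). In form: [{"wx": .., "wy": .., "wz": .., "dx": .., "dy": .., "dz": .., "fingers": ..}, ...]. A call has 1 to 20 rows; each row shifts and turns the pose as measured when the row begins; what a row does not reach is not made up. A row lasts 1/12 s, in which the tool goes at most 41.7 mm and 7.16 degrees, less where a joint would pass 70% of its speed; a pose out of reach is approached as far as the arm can. A call is refused whole if a number of a shift passes 4.17 or a number of a turn 0.125, either way. A call with a gripper value outside its range is refused whole. The fingers move at their own pace and stop on an object; "newtons" is the grip in N (left out, the last holds). Time passes only in rows, so rows that do not move let the fingers close. It gives the time, the measured TCP pose, the force and the opening at its end, in the units of the state.
- robot.read_state(): the state, without advancing time (a new reading comes with each control period).
- robot.read_camera(name): name is "side" or "top"; returns the picture (384x512x3 uint8, red, green, blue); there is no depth.
- robot.camera_info(name): a dict with "intrinsics" (3x3 intrinsics, pixels), "k1" (the pictures are not rectified: a ray, as slopes to the right and down, at radius r is drawn at 1 + k1 r^2 times it, then the intrinsics apply), "extrinsics" (4x4, takes a point from world to camera coordinates). Camera axes: x right, y up, looking along -z (the intrinsics and any distortion apply to the point x, -y, -z); pixel columns grow to the right and rows downward; lengths in m; the calibration is good to about 2 mm. A picture is of the moment at which its call begins. camera_info takes no time and is no camera call.
- robot.close_job(): hands the job in, once; it reports no verdict.
The state is a dict: "t": time; "q": joint angles; "dq": joint speeds; "joint_torque": joint torques, N m; "tool_pos": TCP position; "orientation": TCP orientation; "force": force on the tool from outside, world axes, zero at the start; "wrist_torque": the same for the moment, N m; "opening": finger opening in m.
Only numpy, scipy, OpenCV 4.12 (cv2) and the standard library are available. Lean on these libraries where they do the work, as an engineer would, in place of code of your own. Each camera call takes 0.05 s, during which the arm holds its last target.

## Task

The sloping stand should hold one slide carrier of each colour; the yellow one is already clipped in on the right. Draw the left place's curved spring arm back by its black post until it stays open, then set the missing blue carrier flat in that place, touching both the ledge below it and the rib in the middle of the stand, and finally free the arm so that it springs back and clamps the carrier there. Leave the spare yellow carrier, the beaker, the marker and the petri dish where they are.

Things in the scene. Friction and masses are not known exactly. Their poses are not given: they have to be found in the camera images.
- stand: White stand fixed to the worktop, 118 x 204 mm, origin under its centre, x to its high side, y left. Its aluminium plate rises away from the robot at 28 degrees, z = 20 to 85 mm. A dark ledge 7 mm high runs along the plate's low side; a dark rib 7 mm high, 10 wide, 40 long parts the left place from the right one, where a yellow carrier and its arm are fixed for good.
- seat (a point): Where blue_centre must come to lie: middle of the empty left place, 17 mm above its floor. Axes: x up the slope, y left along the stand, z square out of the plate (28 degrees from vertical, leaning to the robot). In them: floor z = -17 mm, ledge face x = -13 mm, rib face y = -38 mm, tops of both z = -10 mm. Left end open. The arm at rest crosses the place.
- clip_arm (a joint): Hinge of the curved steel arm (7 mm bar, top 8 mm above the plate) that turns in the plate's plane. 0 = rest, across the place; grows as drawn back up the slope; stop at 0.88 rad. Over-centre spring: below 0.62 it pulls shut (3 N at the post at rest, less farther on, damped), above 0.62 it stays open at the stop and takes about 1.5 N at the post to bring back. About 0.23 when clamping a carrier.
- pivot (a point): Axis of the arm's hinge, 22 mm above the plate, same axes as seat. Opening turns the arm about -z of these axes (left towards up the slope).
- post (a point): Black round post at the arm's free end, 10 mm thick, square to the plate, from the arm up to 34 mm above the plate; this point is 22 mm above the plate. Seen from the pivot in the seat's axes it lies at x -22, y +72 mm with the arm at 0.
- blue_centre (a point): Loose blue slide carrier (40 g): flat frame 26 (x) x 76 (y) x 6 mm with an upright grip fin in its middle, 10 (x) x 30 (y) mm, up to 34 mm above the underside. The point is its centre, 17 mm above the underside; z up. At the start it lies flat on the worktop; end for end makes no difference.
- spare_yellow_centre (a point): Loose spare yellow carrier, same shape and point; a duplicate that stays where it lies.
- blue: The blue carrier, origin at the centre of its underside, same axes as point blue_centre.
- beaker: Bystander: glass beaker 71 x 77 x 88 mm, origin at the centre of its underside.
- marker: Bystander: marker pen 12 x 137 x 14 mm lying along its y axis, origin at the centre of its underside.
- petri: Bystander: petri dish, 59 mm wide, 15 mm high, origin at the centre of its underside.
Mind the look-alikes: they are no part of the job. Several things look just like the blue: the one meant starts farthest to the robot's right.

How it is judged:
By the outcome, as a careful person would: the job done as asked, in the order asked, and still so for the second after the job is handed in, with the robot touching nothing.
It also fails if it takes over 62 s, if anything falls off the work surface, if the arm or the gripper's body presses on something with over 40 N, if the wrist force passes 120 N, or if a joint passes its speed limit or range.

## Working session

There is one attempt and no reset: what is moved stays moved. The work goes in short steps, Python scripts to look and compute and a tool call to move; the robot and the scene stay as the last step left them, time stands still between calls to the robot, and variables do not carry over. Pictures are saved under pics/ and viewed, and the job is handed in when it is done.

Besides the shell and the picture viewer there is one more tool, called after ">>>" as name([rows], argument=value, ...), one row to a line, values as JSON. send_rows: Moves the arm, as the interface text tells. Its arguments: {"type":"object","properties":{"series":{"type":"array","items":{"type":"object","properties":{"wx":{"type":"number"},"wy":{"type":"number"},"wz":{"type":"number"},"dx":{"type":"number"},"dy":{"type":"number"},"dz":{"type":"number"},"fingers":{"type":"number"}}}},"newtons":{"type":"number"}},"required":["series"]}

```bash
ls; mkdir -p pics
python3 - <<'E'
from plant import robot
import cv2,numpy as np
np.set_printoptions(precision=4,suppress=True)
print(robot.read_state())
for n in("side","top"):
    im=robot.read_camera(n); cv2.imwrite(f"pics/{n}0.png",im[:,:,::-1])
    print(n,robot.camera_info(n))
E
```

```text
pics
{'t': 0.0, 'q': array([-1.1944,  0.1312,  1.4893, -0.    ,  1.523 , -0.0854]), 'dq': array([-0.0004, -0.0016,  0.0004, -0.0009, -0.0004, -0.0005]), 'joint_torque': array([  0.003 , -55.9841, -49.1757,   0.077 ,   0.0353,  -0.0001]), 'tool_pos': array([ 0.2671, -0.5366,  0.2176]), 'orientation': array([-3.0564, -0.7186,  0.0005]), 'force': array([ 1.0974,  0.4668, -0.0012]), 'wrist_torque': array([ 0.0014, -0.0003, -0.0017]), 'opening': 0.09319434013120766}
side {'intrinsics': array([[454.7601,   0.    , 252.7805],
       [  0.    , 454.7601, 193.8707],
       [  0.    ,   0.    ,   1.    ]]), 'k1': -0.01536750639583019, 'extrinsics': array([[ 0.9998,  0.0208, -0.0034, -0.5658],
       [-0.0091,  0.5756,  0.8177, -0.0659],
       [ 0.019 , -0.8175,  0.5756, -1.4431],
       [ 0.    ,  0.    ,  0.    ,  1.    ]])}
top {'intrinsics': array([[391.0122,   0.    , 255.1017],
       [  0.    , 391.0122, 192.1287],
       [  0.    ,   0.    ,   1.    ]]), 'k1': -0.0853643933498674, 'extrinsics': array([[-0.02  , -0.9998,  0.0077,  0.0335],
       [ 0.9979, -0.0195,  0.0625, -0.562 ],
       [-0.0624,  0.0089,  0.998 , -1.0881],
       [ 0.    ,  0.    ,  0.    ,  1.    ]])}
```

View pics/side0.png

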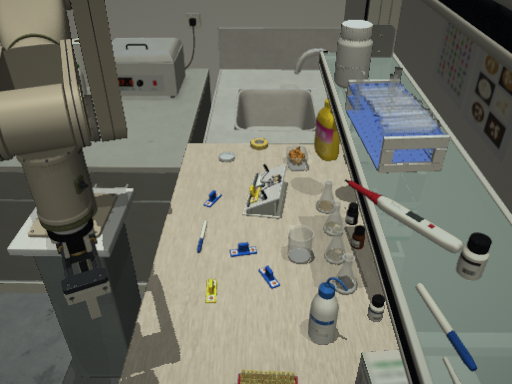

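View pics/top0.png

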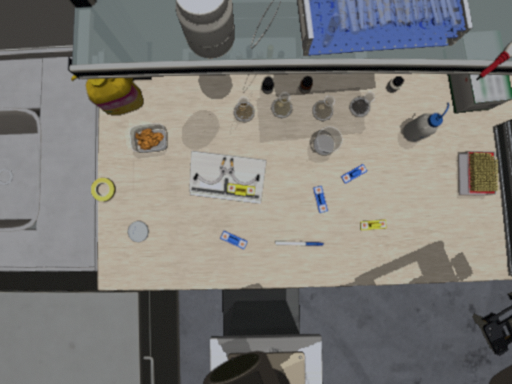

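The top view shows three blue carriers at (234,240), (320,199) and (354,173). The one farthest right is (354,173). The spare yellow is at (372,226), and the stand is at (228,177). I'll zoom in on these next.

```bash
cat > h.py <<'E'
import numpy as np,cv2
from plant import robot
np.set_printoptions(precision=4,suppress=True)
def cam(n):
    c=robot.camera_info(n);return np.array(c["intrinsics"]),c["k1"],np.array(c["extrinsics"])
def proj(n,P):
    K,k,E=cam(n);P=np.atleast_2d(P);c=P@E[:3,:3].T+E[:3,3]
    s=np.c_[c[:,0],-c[:,1]]/(-c[:,2:3]); r2=(s**2).sum(1,keepdims=True); s=s*(1+k*r2)
    return s@K[:2,:2].T+K[:2,2]
def ray(n,uv):
    K,k,E=cam(n);uv=np.atleast_2d(np.float64(uv));d=(uv-K[:2,2])/np.array([K[0,0],K[1,1]]);s=d.copy()
    for _ in range(20): s=d/(1+k*(s**2).sum(1,keepdims=True))
    v=np.c_[s[:,0],-s[:,1],-np.ones(len(s))]
    R=E[:3,:3]; return -R.T@E[:3,3], v@R
def atz(n,uv,z):
    o,v=ray(n,uv); return o+v*((z-o[2])/v[:,2:3])
def crop(n,im,x0,y0,x1,y1,s,f):
    c=cv2.resize(im[y0:y1,x0:x1,::-1],None,fx=s,fy=s,interpolation=cv2.INTER_CUBIC);cv2.imwrite(f,c)
E
python3 - <<'E'
from h import *
t=cv2.imread('pics/top0.png')[:,:,::-1];s=cv2.imread('pics/side0.png')[:,:,::-1]
crop(0,t,180,140,280,215,8,'pics/t_st.png')
crop(0,t,300,125,400,200,8,'pics/t_bl.png')
crop(0,s,235,155,305,225,8,'pics/s_st.png')
crop(0,s,190,225,320,315,6,'pics/s_bl.png')
print(atz('top',[[234,240],[320,199],[354,173],[372,226],[228,177]],0.01))
E
```

```text
[[ 0.4285  0.0847  0.01  ]
 [ 0.5397 -0.1625  0.01  ]
 [ 0.6126 -0.2633  0.01  ]
 [ 0.4594 -0.3102  0.01  ]
 [ 0.6077  0.0988  0.01  ]]
```

View pics/t_st.png

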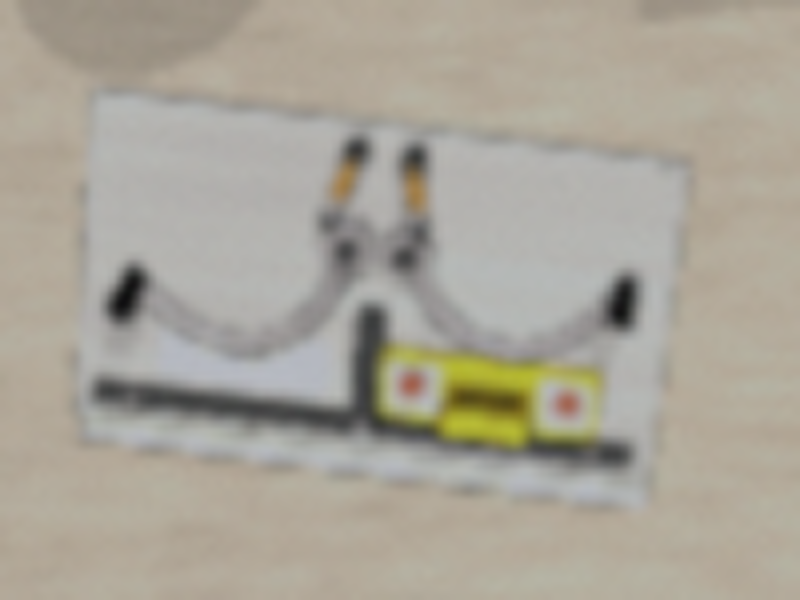

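View pics/t_bl.png

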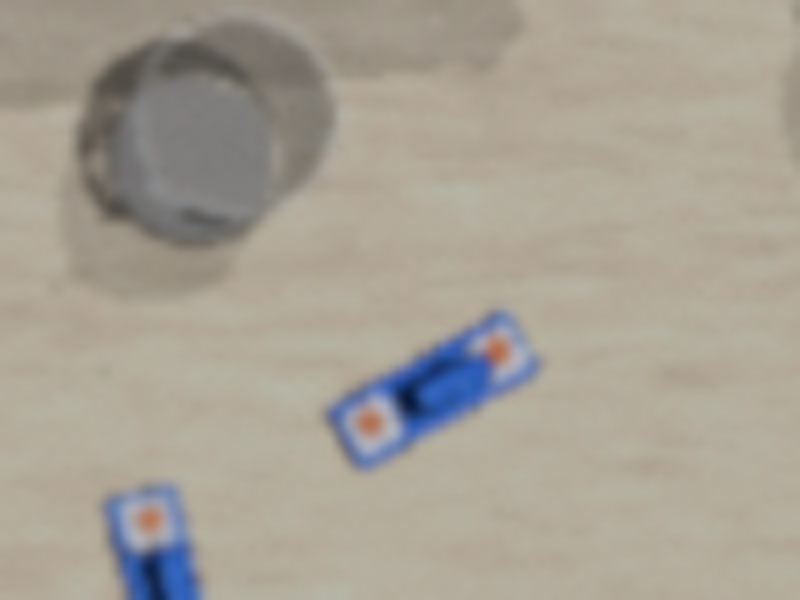

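View pics/s_st.png

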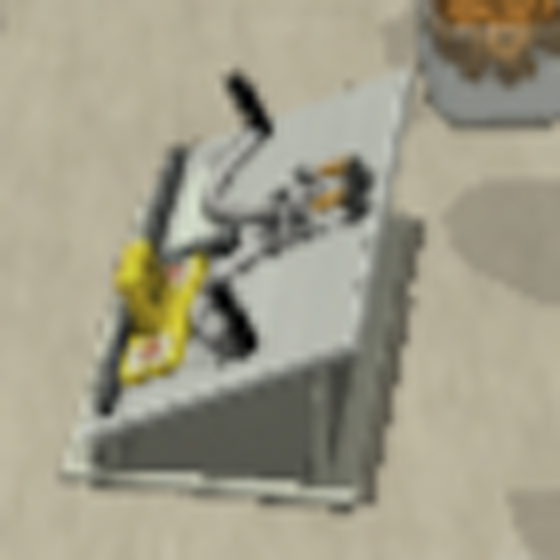

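View pics/s_bl.png

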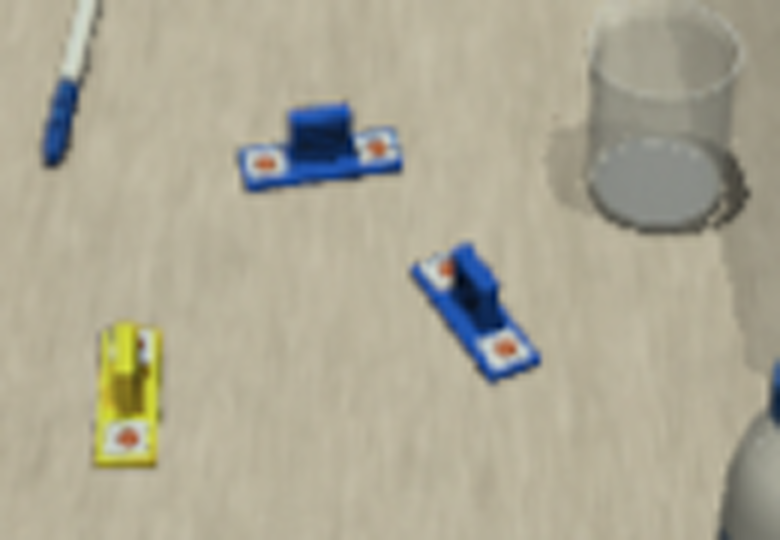

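```bash
cat > fit.py <<'E'
from h import *
from scipy.optimize import least_squares,minimize
def box(cx,cy,cz,hx,hy,hz):
    return np.array([[cx+a*hx,cy+b*hy,cz+c*hz] for a in(-1,1) for b in(-1,1) for c in(-1,1)])
FR=box(0,0,.003,.013,.038,.003);FIN=box(0,0,.020,.005,.015,.014)
S=8
def sil(n,R,t,roi):
    x0,y0,x1,y1=roi;m=np.zeros(((y1-y0)*S,(x1-x0)*S),np.float32)
    for B in(FR,FIN):
        p=proj(n,B@R.T+t);p=((p-[x0,y0]+.5)*S-.5)
        cv2.fillConvexPoly(m,np.round(cv2.convexHull(np.float32(p))*16).astype(np.int32),1.,shift=4)
    return cv2.resize(m,(x1-x0,y1-y0),interpolation=cv2.INTER_AREA)
def Rz(a):c,s=np.cos(a),np.sin(a);return np.array([[c,-s,0],[s,c,0],[0,0,1]])
def softmask(im,roi):
    x0,y0,x1,y1=roi;c=im[y0:y1,x0:x1].astype(float)
    bg=np.median(c.reshape(-1,3),0); d=np.abs(c-bg).max(2); return np.clip((d-20)/50,0,1)
def fitflat(ims,rois,p0,views=("top","side")):
    ms={n:softmask(ims[n],rois[n]) for n in views}
    def f(p,views=views): return sum(((sil(n,Rz(p[2]),np.array([p[0],p[1],0]),rois[n])-ms[n])**2).sum() for n in views)
    out=[]
    for v in (views,)+tuple((q,) for q in views):
        best=None
        for da in(-.1,0,.1):
            r=minimize(f,[p0[0],p0[1],p0[2]+da],args=(v,),method='Nelder-Mead',options=dict(initial_simplex=[[p0[0],p0[1],p0[2]+da],[p0[0]+.006,p0[1],p0[2]+da],[p0[0],p0[1]+.006,p0[2]+da],[p0[0],p0[1],p0[2]+da+.15]],xatol=1e-5,fatol=1e-3))
            if best is None or r.fun<best.fun:best=r
        out.append((v,best.x,best.fun))
    return out
E
python3 - <<'E'
from fit import *
ims={n:cv2.imread(f'pics/{n}0.png')[:,:,::-1] for n in('top','side')}
c=atz('top',[[354,173],[362,168.5],[346,177.7]],.006);print(c)
a=np.arctan2(*(c[1]-c[2])[[1,0]])-np.pi/2;print(a)
rois={'top':(336,160,372,190),'side':(254,260,284,292)}
print(proj('side',c))
for o in fitflat(ims,rois,[c[0][0],c[0][1],a]):print(o)
# spare yellow & others for reference
c=atz('top',[[372,226]],.006)[0];print(proj('side',c))
E
```

```text
[[ 0.613  -0.2644  0.006 ]
 [ 0.6257 -0.2883  0.006 ]
 [ 0.5998 -0.2405  0.006 ]]
-2.645239568039746
[[268.352  275.9258]
 [273.2567 282.5858]
 [263.41   269.5019]]
(('top', 'side'), array([ 0.6129, -0.2645, -2.6503]), np.float64(81.592196484375))
(('top',), array([ 0.6123, -0.2634, -2.6545]), np.float64(43.573765234375))
(('side',), array([ 0.6136, -0.2658, -2.6594]), np.float64(32.210316015625))
[[209.0568 288.304 ]]
```

Run:
```python
from h import *
t=cv2.imread('pics/top0.png')[:,:,::-1];s=cv2.imread('pics/side0.png')[:,:,::-1]
def grid(im,x0,y0,x1,y1,sc,f):
    c=cv2.resize(np.ascontiguousarray(im[y0:y1,x0:x1,::-1]),None,fx=sc,fy=sc,interpolation=cv2.INTER_CUBIC)
    for x in range(x0,x1,5):
        X=int((x-x0+.5)*sc-.5);cv2.line(c,(X,0),(X,6 if x%10 else 14),(0,0,255),1)
        if x%10==0:cv2.putText(c,str(x),(X-10,26),0,.4,(0,0,255),1)
    for y in range(y0,y1,5):
        Y=int((y-y0+.5)*sc-.5);cv2.line(c,(0,Y),(6 if y%10 else 14,Y),(0,0,255),1)
        if y%10==0:cv2.putText(c,str(y),(16,Y+4),0,.4,(0,0,255),1)
    cv2.imwrite(f,c)
grid(t,186,150,236,200,12,'pics/t_l.png');grid(t,220,150,272,206,11,'pics/t_r.png');grid(s,240,158,292,222,9,'pics/s_g.png')
```

```text
(no output)
```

View pics/t_l.png

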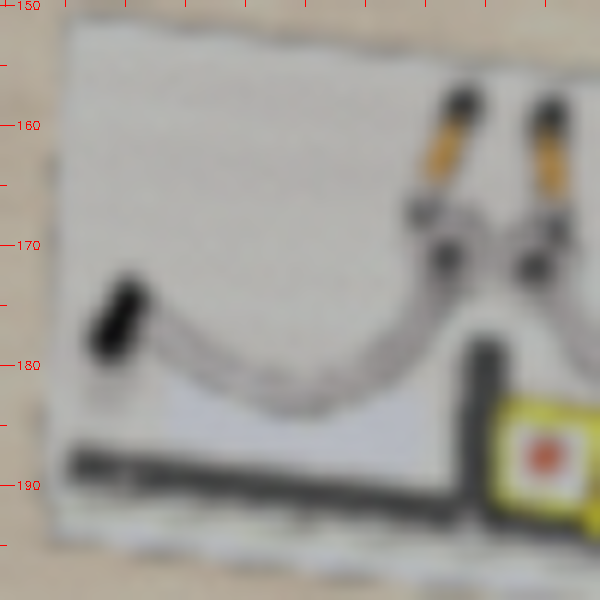

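View pics/t_r.png

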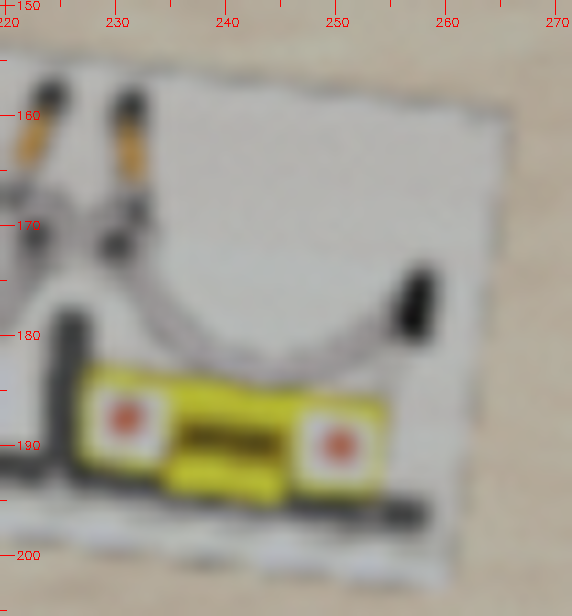

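View pics/s_g.png

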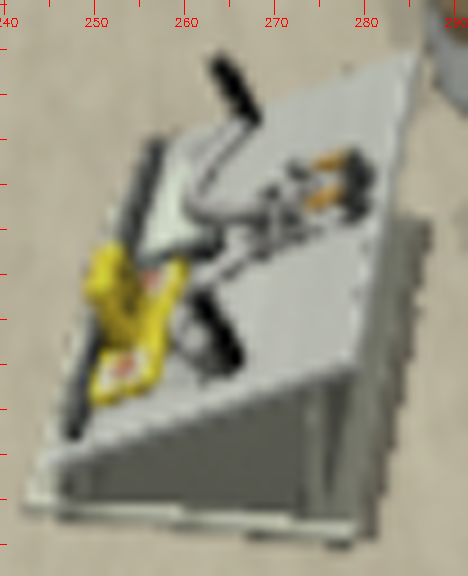

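```bash
cat > stand.py <<'E'
from fit import *
a28=np.deg2rad(28)
# stand frame: plate coords (u up slope, v left, n out)
def P(p,u,v,n):
    X,Y,yaw,zc=p[:4]
    s=np.array([u*np.cos(a28)-n*np.sin(a28),v,u*np.sin(a28)+n*np.cos(a28)])
    return Rz(yaw)@s+[X,Y,zc]
# params: X Y yaw zc | L/2 W/2 uc (carrier) | pu pv (post rest) | side shift xyz, top shift xyz
def model(p):
    L,W,uc,pu,pv,ds=p[4],p[5],p[6],p[7],p[8],p[9]
    W2=W
    T={'top':[P(p,L,W,0),P(p,L,-W,0),P(p,-L,-W,0),P(p,-L,W,0),P(p,uc,-.043-ds,.006),P(p,uc,-.043+ds,.006),P(p,pu,pv,.010),P(p,pu,pv,.032)],
       'side':[P(p,L,W,0),P(p,L,-W,0),P(p,-L,-W,0),P(p,uc,-.043-ds,.006),P(p,pu,pv,.032),P(p,pu,pv,.010)]}
    return T
obs={'top':[[190.7,151],[265.9,159.7],[260.2,203],[190.3,194.5],[250.5,190.2],[231.0,187.6],[196.5,173.3],[194.6,178.0]],
     'side':[[286,163.3],[279,198],[244.6,208.9],[253.4,198.3],[264.2,165.1],[267.5,170.5]]}
def res(p,full=False):
    r=[]
    T=model(p)
    for i,n in enumerate(('top','side')):
        sh=p[10+3*i:13+3*i]
        r.append(proj(n,np.array(T[n])+sh)-np.array(obs[n]))
    if full:return r
    pri=np.r_[(p[3]-.0525)/.001,(p[5]-.102)/.0015,(p[4]-.067)/.004,p[10:16]/.001]
    return np.r_[np.vstack(r).ravel()/.5,pri]
p0=np.r_[.63,.1,-.1,.0525,.067,.102,-.03,-.01,.1,.025,np.zeros(6)]
sol=least_squares(res,p0,loss='soft_l1');p=sol.x
if __name__=="__main__":
    print(p[:10]);print(p[10:]*1000)
    for r in res(p,1):print(r)
    print('uc,post u,v',p[6:9], 'pivot u,v',p[7]+.022,p[8]-.072)
    print('seat',P(p,p[6],.043,.017),'post22',P(p,p[7],p[8],.022))
    J=sol.jac;C=np.linalg.inv(J.T@J);print('sd',np.sqrt(np.diag(C))[:10])
E
python3 stand.py
```

```text
Traceback (most recent call last):
  File "stand.py", line 27, in <module>
    sol=least_squares(res,p0,loss='soft_l1');p=sol.x
  File "stand.py", line 22, in res
    r.append(proj(n,np.array(T[n])+sh)-np.array(obs[n]))
             ~~~~^^^^^^^^^^^^^^^^^^^^^
  File "h.py", line 7, in proj
    K,k,E=cam(n);P=np.atleast_2d(P);c=P@E[:3,:3].T+E[:3,3]
          ~~~^^^
  File "h.py", line 5, in cam
    c=robot.camera_info(n);return np.array(c["intrinsics"]),c["k1"],np.array(c["extrinsics"])
ValueError: time passes only in moves, steps and waits
```

```bash
python3 - <<'E'
import re
s=open('h.py').read()
s=s.replace('def cam(n):\n','import os,pickle\n_C={}\ndef cam(n):\n    if n in _C:return _C[n]\n    f=f"cam_{n}.pkl"\n    if not os.path.exists(f):pickle.dump(_cam(n),open(f,"wb"))\n    _C[n]=pickle.load(open(f,"rb"));return _C[n]\ndef _cam(n):\n')
open('h.py','w').write(s)
E
python3 stand.py
```

```text
[ 0.6032  0.1003 -0.1399  0.0517  0.0643  0.101  -0.0268  0.0014  0.0812
  0.0269]
[-0.6468  0.3649  0.0276  0.6468 -0.3649 -0.8949]
[[ 0.34   -0.1492]
 [-0.1533  0.0824]
 [ 0.0463 -0.3389]
 [-1.1976 -0.4511]
 [ 0.0346 -0.0969]
 [ 0.1785  0.1668]
 [-0.0081  1.3859]
 [ 0.3631 -0.2758]]
[[-0.1929 -0.3101]
 [ 0.053  -0.7503]
 [-2.0992  0.7276]
 [ 0.1941  0.5579]
 [ 0.1731 -0.4568]
 [-0.1792 -0.7239]]
uc,post u,v [-0.0268  0.0014  0.0812] pivot u,v 0.023431363081032792 0.009210899682182777
seat [0.5779 0.1473 0.0541] post22 [0.6056 0.182  0.0718]
sd [0.0012 0.0013 0.0059 0.0013 0.0009 0.0008 0.0013 0.0016 0.0013 0.001 ]
```

```bash
cat > ov.py <<'E'
from stand import *
def ov(n,im,roi,sc,f,shift=True,th=0.):
    x0,y0,x1,y1=roi
    c=cv2.resize(np.ascontiguousarray(im[y0:y1,x0:x1,::-1]),None,fx=sc,fy=sc,interpolation=cv2.INTER_CUBIC)
    sh=(p[10:13] if n=='top' else p[13:16]) if shift else 0
    def L(pts,col,closed=True):
        q=proj(n,np.array(pts)+sh);q=((q-[x0,y0]+.5)*sc-.5).round().astype(int)
        cv2.polylines(c,[q.reshape(-1,1,2)],closed,col,1,cv2.LINE_AA)
    u0=p[6]-.013
    R=lambda ua,ub,va,vb,nn:[P(p,ua,va,nn),P(p,ua,vb,nn),P(p,ub,vb,nn),P(p,ub,va,nn)]
    L(R(-p[4],p[4],-p[5],p[5],0),(0,0,255))
    L(R(u0,u0+.04,-.005,.005,.007),(0,255,0))
    L([P(p,u0,.095,.007),P(p,u0,-.095,.007)],(0,255,0),False)
    for s in(-1,1):L(R(u0,u0+.026,s*.043-.038,s*.043+.038,.006 if s<0 else 0),(255,0,0))
    L(R(p[6]-.005,p[6]+.005,-.043-.015,-.043+.015,.034),(255,0,255))
    pv=np.array([p[7]+.022,p[8]-.072])
    for s in(-1,1):
        L([P(p,p[7],s*p[8],.008),P(p,p[7],s*p[8],.034)],(0,255,255),False)
        L([P(p,pv[0],s*pv[1],0.0),P(p,pv[0],s*pv[1],.022)],(255,255,0),False)
    cv2.imwrite(f,c)
E
python3 - <<'E'
from ov import *
ims={n:cv2.imread(f'pics/{n}0.png')[:,:,::-1] for n in('top','side')}
ov('top',ims['top'],(184,145,272,208),9,'pics/ovt.png');ov('side',ims['side'],(238,156,292,222),9,'pics/ovs.png')
E
```

```text
(no output)
```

View pics/ovt.png

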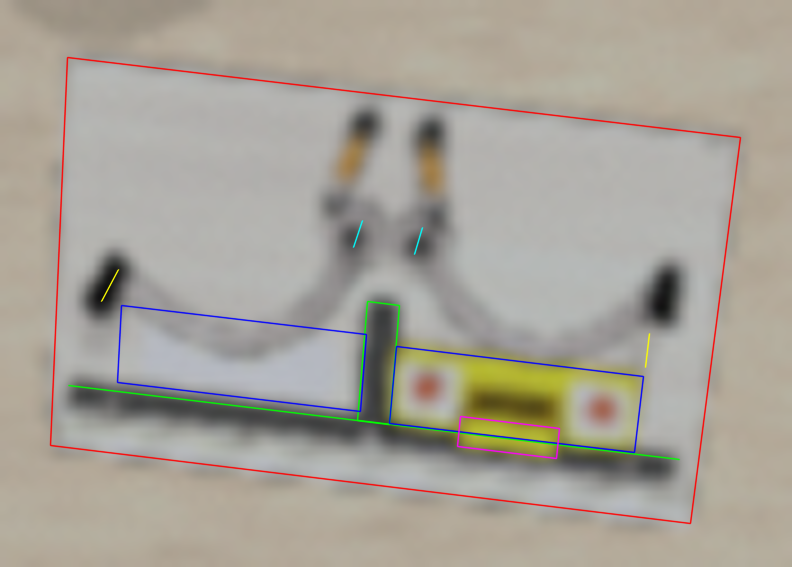

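View pics/ovs.png

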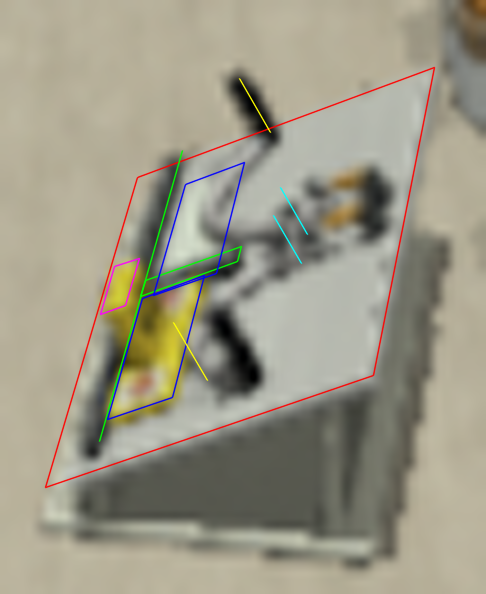

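```bash
cat > go.py <<'E'
from stand import *
from scipy.spatial.transform import Rotation as Ro
def standR(sgn=-1,tilt=a28):
    z=Rz(p[2])@np.array([np.sin(tilt),0,-np.cos(tilt)]); y=sgn*(Rz(p[2])@np.array([0,1,0]));return np.c_[np.cross(y,z),y,z]
def flatR(yaw): # tool down, y along angle yaw
    y=np.array([np.cos(yaw),np.sin(yaw),0]);z=np.array([0,0,-1.]);return np.c_[np.cross(y,z),y,z]
def rem(tp,R,st=None):
    st=st or robot.read_state()
    d=(np.array(tp)-st['tool_pos'])*100
    w=(Ro.from_matrix(R)*Ro.from_rotvec(st['orientation']).inv()).as_rotvec()
    print('t %.2f'%st['t'],'tcp',st['tool_pos'],'q',st['q'],'open %.4f'%st['opening'],'F',st['force'])
    print('remaining d cm',d,'w',w,'rows>=%.1f'%max(np.linalg.norm(d)/4.17,np.linalg.norm(w)/.125))
    u=st['tool_pos']-P(p,0,0,0);B=np.c_[P(p,1,0,0)-P(p,0,0,0),P(p,0,1,0)-P(p,0,0,0),P(p,0,0,1)-P(p,0,0,0)]
    print('tcp in plate u,v,n mm',B.T@u*1000,'axes u,v,n',B.T)
    return st
E
python3 - <<'E'
from go import *
R=standR()
rem(P(p,-.026,.079,.10),R)
rem(P(p,-.026,.079,.016),R)
E
```

```text
t 0.10 tcp [ 0.2672 -0.5367  0.2177] q [-1.1944  0.1311  1.4892 -0.      1.523  -0.0854] open 0.0926 F [ 0.4018 -0.3114  0.0567]
remaining d cm [27.7879 72.4943 -8.9924] w [ 0.0778 -0.4898 -0.5899] rows>=18.7
tcp in plate u,v,n mm [-137.4937 -677.6061  261.1278] axes u,v,n [[ 0.8743 -0.1231  0.4695]
 [ 0.1394  0.9902  0.    ]
 [-0.4649  0.0655  0.8829]]
t 0.10 tcp [ 0.2672 -0.5367  0.2177] q [-1.1944  0.1311  1.4892 -0.      1.523  -0.0854] open 0.0926 F [ 0.4018 -0.3114  0.0567]
remaining d cm [ 31.693   71.9445 -16.4092] w [ 0.0778 -0.4898 -0.5899] rows>=19.3
tcp in plate u,v,n mm [-137.4937 -677.6061  261.1278] axes u,v,n [[ 0.8743 -0.1231  0.4695]
 [ 0.1394  0.9902  0.    ]
 [-0.4649  0.0655  0.8829]]
```

>>> send_rows([
  {"dx": 1.4,"dy": 3.6,"dz": 0,"wx": 0.005,"wy": -0.03,"wz": -0.037,"fingers": 255},
  {"dx": 1.4,"dy": 3.6,"dz": 0,"wx": 0.005,"wy": -0.03,"wz": -0.037,"fingers": 255},
  {"dx": 1.4,"dy": 3.6,"dz": 0,"wx": 0.005,"wy": -0.03,"wz": -0.037,"fingers": 255},
  {"dx": 1.4,"dy": 3.6,"dz": 0,"wx": 0.005,"wy": -0.03,"wz": -0.037,"fingers": 255},
  {"dx": 1.4,"dy": 3.6,"dz": 0,"wx": 0.005,"wy": -0.03,"wz": -0.037,"fingers": 255},
  {"dx": 1.4,"dy": 3.6,"dz": 0,"wx": 0.005,"wy": -0.03,"wz": -0.037,"fingers": 255},
  {"dx": 1.4,"dy": 3.6,"dz": 0,"wx": 0.005,"wy": -0.03,"wz": -0.037,"fingers": 255},
  {"dx": 1.4,"dy": 3.6,"dz": 0,"wx": 0.005,"wy": -0.03,"wz": -0.037,"fingers": 255},
  {"dx": 1.4,"dy": 3.6,"dz": 0,"wx": 0.005,"wy": -0.03,"wz": -0.037,"fingers": 255},
  {"dx": 1.4,"dy": 3.6,"dz": 0,"wx": 0.005,"wy": -0.03,"wz": -0.037,"fingers": 255},
  {"dx": 1.4,"dy": 3.6,"dz": 0,"wx": 0.005,"wy": -0.03,"wz": -0.037,"fingers": 255},
  {"dx": 1.4,"dy": 3.6,"dz": 0,"wx": 0.005,"wy": -0.03,"wz": -0.037,"fingers": 255},
  {"dx": 1.4,"dy": 3.6,"dz": 0,"wx": 0.005,"wy": -0.03,"wz": -0.037,"fingers": 255},
  {"dx": 1.4,"dy": 3.6,"dz": 0,"wx": 0.005,"wy": -0.03,"wz": -0.037,"fingers": 255},
  {"dx": 1.4,"dy": 3.6,"dz": 0,"wx": 0.005,"wy": -0.03,"wz": -0.037,"fingers": 255},
  {"dx": 1.4,"dy": 3.6,"dz": 0,"wx": 0.005,"wy": -0.03,"wz": -0.037,"fingers": 255},
], newtons=15)

```text
t: 1.43
tool_pos: [0.4885, 0.0552, 0.2075]
orientation: [3.024, -0.269, 0.774]
force: [1.2, -0.7, -0.4]
opening: 0.0003
```

Run:
```python
from go import *
R=standR()
rem(P(p,-.026,.079,.10),R)
```

```text
t 1.43 tcp [0.4885 0.0552 0.2075] q [ 0.0742 -0.7085  2.2755 -0.0972  1.084   1.8463] open 0.0003 F [ 1.1603 -0.73   -0.4478]
remaining d cm [ 5.6504 13.3052 -7.9749] w [-0.0323  0.0147  0.0289] rows>=4.0
tcp in plate u,v,n mm [-21.5835 -60.6309 187.9728] axes u,v,n [[ 0.8743 -0.1231  0.4695]
 [ 0.1394  0.9902  0.    ]
 [-0.4649  0.0655  0.8829]]
```

>>> send_rows([
  {"dx": 1.1,"dy": 2.6,"dz": -1.5,"wx": -0.006,"wy": 0.003,"wz": 0.006},
  {"dx": 1.1,"dy": 2.6,"dz": -1.5,"wx": -0.006,"wy": 0.003,"wz": 0.006},
  {"dx": 1.1,"dy": 2.6,"dz": -1.5,"wx": -0.006,"wy": 0.003,"wz": 0.006},
  {"dx": 1.1,"dy": 2.6,"dz": -1.5,"wx": -0.006,"wy": 0.003,"wz": 0.006},
  {"dx": 1.1,"dy": 2.6,"dz": -1.5,"wx": -0.006,"wy": 0.003,"wz": 0.006},
  {"dx": 0,"dy": 0,"dz": 0},
])

```text
schema error: expected keys wx, wy, wz, dx, dy, dz, fingers
```

Run:
```python
from go import *
R=standR()
rem(P(p,-.026,.079,.10),R)
ims={n:robot.read_camera(n) for n in('top','side')}
ov('top',ims['top'],(174,135,274,210),8,'pics/t1.png') if 0 else None
for n in ims: cv2.imwrite(f'pics/{n}1.png',ims[n][:,:,::-1])
st=robot.read_state();print(proj('top',st['tool_pos']),proj('side',st['tool_pos']))
crop(0,ims['top'],165,130,265,205,8,'pics/t1.png');crop(0,ims['side'],210,90,310,190,6,'pics/s1.png')
```

```text
t 1.43 tcp [0.4885 0.0552 0.2075] q [ 0.0742 -0.7085  2.2755 -0.0972  1.084   1.8463] open 0.0003 F [ 1.1603 -0.73   -0.4478]
remaining d cm [ 5.6504 13.3052 -7.9749] w [-0.0323  0.0147  0.0289] rows>=4.0
tcp in plate u,v,n mm [-21.5835 -60.6309 187.9728] axes u,v,n [[ 0.8743 -0.1231  0.4695]
 [ 0.1394  0.9902  0.    ]
 [-0.4649  0.0655  0.8829]]
[[240.0072 219.2932]] [[226.9546 149.4713]]
```

View pics/t1.png

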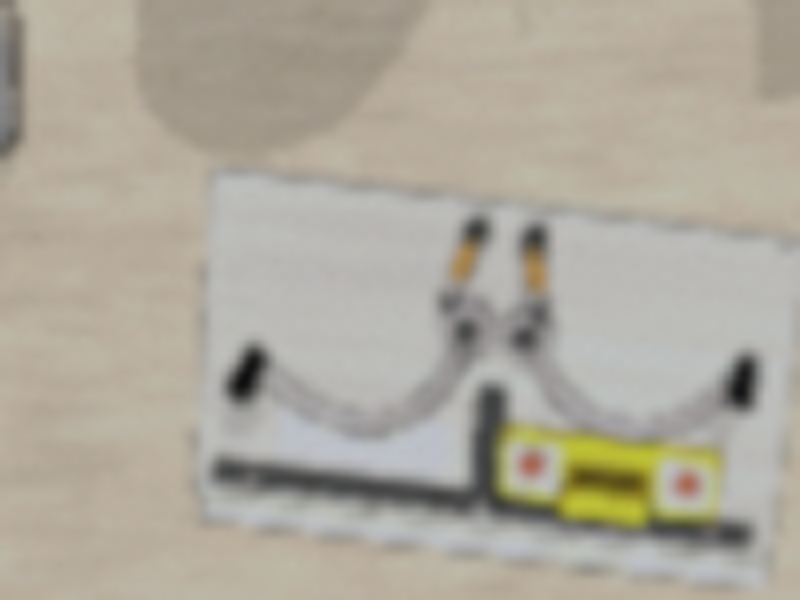

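View pics/s1.png

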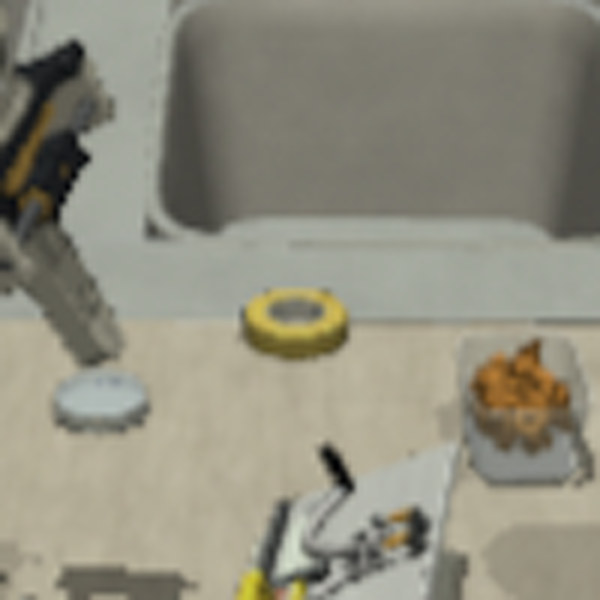

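>>> send_rows([
  {"dx": 1.1,"dy": 2.6,"dz": -1.5,"wx": -0.006,"wy": 0.003,"wz": 0.006,"fingers": 255},
  {"dx": 1.1,"dy": 2.6,"dz": -1.5,"wx": -0.006,"wy": 0.003,"wz": 0.006,"fingers": 255},
  {"dx": 1.1,"dy": 2.6,"dz": -1.5,"wx": -0.006,"wy": 0.003,"wz": 0.006,"fingers": 255},
  {"dx": 1.1,"dy": 2.6,"dz": -1.5,"wx": -0.006,"wy": 0.003,"wz": 0.006,"fingers": 255},
  {"dx": 1.1,"dy": 2.6,"dz": -1.5,"wx": -0.006,"wy": 0.003,"wz": 0.006,"fingers": 255},
  {"dx": 0,"dy": 0,"dz": 0,"wx": 0,"wy": 0,"wz": 0,"fingers": 255},
])

```text
t: 2.03
tool_pos: [0.5444, 0.1949, 0.1282]
orientation: [3.013, -0.186, 0.748]
force: [-0.3, -0.9, -1.4]
opening: 0.0002
```

Run:
```python
from go import *
R=standR()
rem(P(p,-.026,.079,.016),R)
ims={n:robot.read_camera(n) for n in('top','side')}
for n in ims: cv2.imwrite(f'pics/{n}2.png',ims[n][:,:,::-1])
st=robot.read_state();print(proj('top',st['tool_pos']),proj('side',st['tool_pos']))
crop(0,ims['top'],165,130,265,205,8,'pics/t2.png');crop(0,ims['side'],210,110,310,210,6,'pics/s2.png')
```

```text
t 2.03 tcp [0.5444 0.1949 0.1282] q [ 0.4124 -0.2419  2.0975 -0.3163  0.8848  2.2578] open 0.0002 F [-0.3126 -0.9078 -1.3742]
remaining d cm [ 3.9721 -1.2082 -7.4653] w [ 0.002  -0.0021 -0.0162] rows>=2.0
tcp in plate u,v,n mm [-27.1687  85.426  101.1714] axes u,v,n [[ 0.8743 -0.1231  0.4695]
 [ 0.1394  0.9902  0.    ]
 [-0.4649  0.0655  0.8829]]
[[188.4196 197.6329]] [[247.4598 149.5013]]
```

View pics/t2.png

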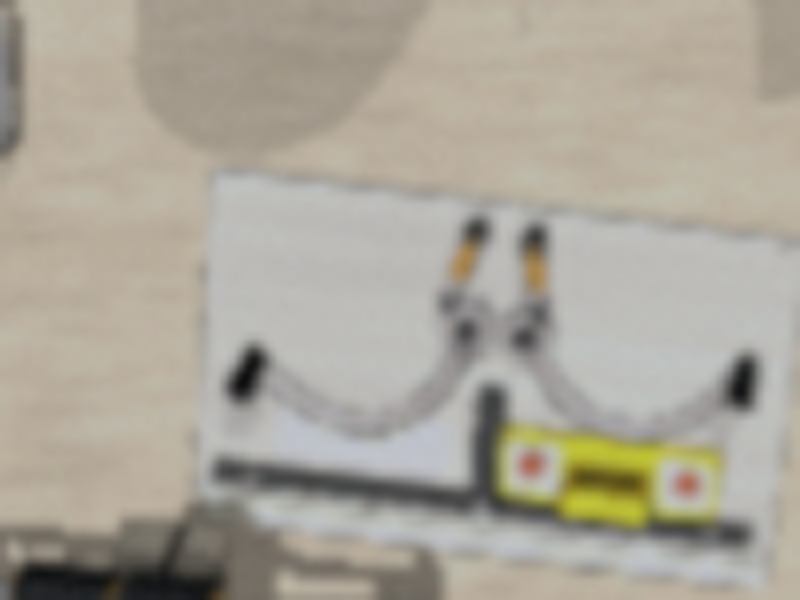

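View pics/s2.png

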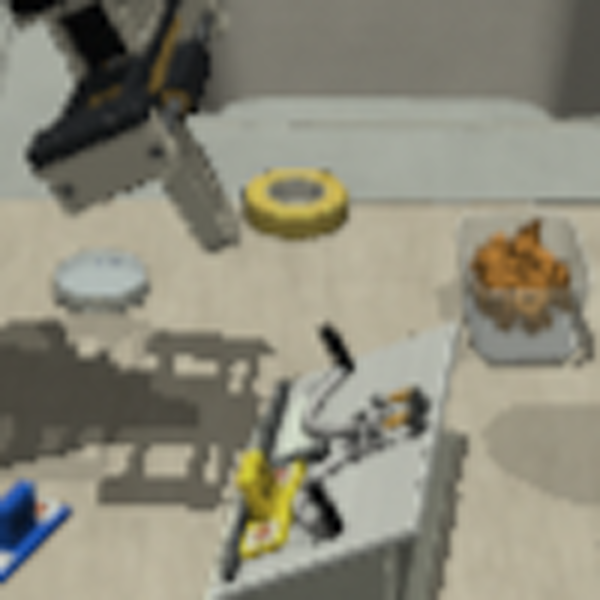

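>>> send_rows([
  {"dx": 1.0,"dy": -0.3,"dz": -1.8,"wx": 0,"wy": 0,"wz": -0.004,"fingers": 255},
  {"dx": 1.0,"dy": -0.3,"dz": -1.8,"wx": 0,"wy": 0,"wz": -0.004,"fingers": 255},
  {"dx": 1.0,"dy": -0.3,"dz": -1.8,"wx": 0,"wy": 0,"wz": -0.004,"fingers": 255},
  {"dx": 0.9,"dy": -0.3,"dz": -1.8,"wx": 0,"wy": 0,"wz": -0.004,"fingers": 255},
  {"dx": 0,"dy": 0,"dz": 0,"wx": 0,"wy": 0,"wz": 0,"fingers": 255},
  {"dx": 0,"dy": 0,"dz": 0,"wx": 0,"wy": 0,"wz": 0,"fingers": 255},
])

```text
t: 2.63
tool_pos: [0.5886, 0.1723, 0.0677]
orientation: [3.002, -0.224, 0.767]
force: [-0.7, -0.1, 0.3]
opening: 0.0007
```

Run:
```python
from go import *
R=standR()
rem(P(p,.045,.079,.016),R)
ims={n:robot.read_camera(n) for n in('top','side')}
crop(0,ims['top'],165,130,265,205,8,'pics/t3.png');crop(0,ims['side'],210,110,310,210,6,'pics/s3.png')
```

```text
t 2.63 tcp [0.5886 0.1723 0.0677] q [ 0.3387 -0.0672  2.0697 -0.3458  0.7184  2.2714] open 0.0007 F [-0.6844 -0.1155  0.3226]
remaining d cm [5.761  0.1713 1.9243] w [-0.0002  0.0118  0.0085] rows>=1.5
tcp in plate u,v,n mm [-14.1929  69.2715  25.679 ] axes u,v,n [[ 0.8743 -0.1231  0.4695]
 [ 0.1394  0.9902  0.    ]
 [-0.4649  0.0655  0.8829]]
```

View pics/t3.png

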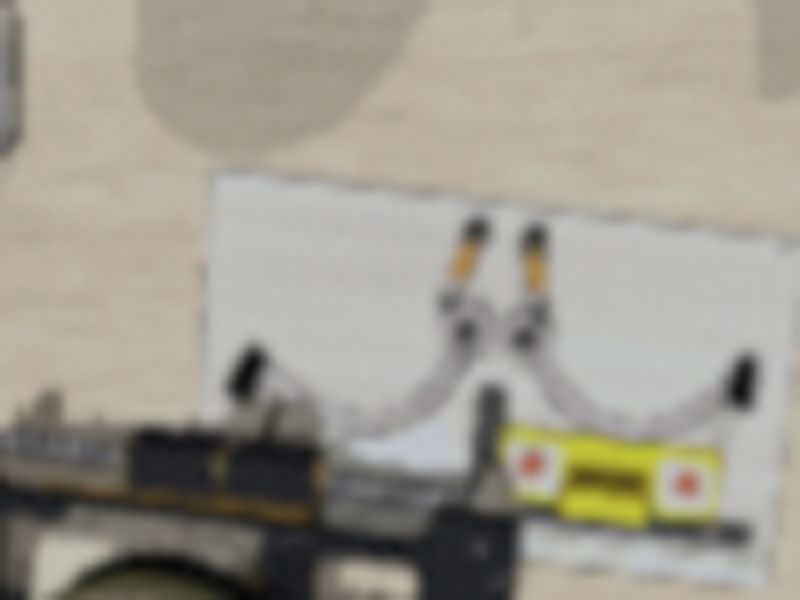

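View pics/s3.png

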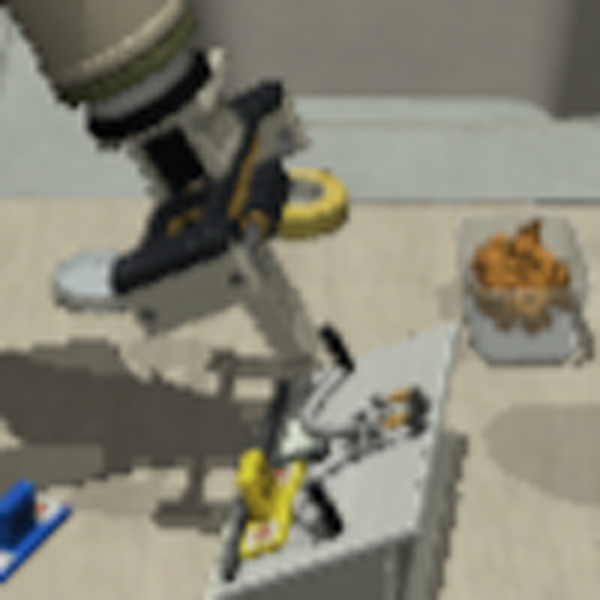

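>>> send_rows([
  {"dx": -0.05,"dy": 0.35,"dz": -0.4,"wx": 0,"wy": 0.004,"wz": 0.003,"fingers": 255},
  {"dx": -0.05,"dy": 0.35,"dz": -0.4,"wx": 0,"wy": 0.004,"wz": 0.003,"fingers": 255},
  {"dx": -0.05,"dy": 0.35,"dz": -0.4,"wx": 0,"wy": 0.004,"wz": 0.003,"fingers": 255},
  {"dx": 0,"dy": 0,"dz": 0,"wx": 0,"wy": 0,"wz": 0,"fingers": 255},
  {"dx": 0,"dy": 0,"dz": 0,"wx": 0,"wy": 0,"wz": 0,"fingers": 255},
])

```text
t: 3.15
tool_pos: [0.5895, 0.1856, 0.0624]
orientation: [3.01, -0.208, 0.764]
force: [0.5, 0.1, -0.0]
opening: 0.0005
```

Run:
```python
from go import *
R=standR()
rem(P(p,.045,.079,.016),R)
```

```text
t 3.15 tcp [0.5895 0.1856 0.0624] q [ 0.3586 -0.0423  2.0556 -0.3488  0.7119  2.285 ] open 0.0005 F [ 0.4603  0.1118 -0.0025]
remaining d cm [ 5.6708 -1.1584  2.4521] w [-0.0033  0.0088 -0.0028] rows>=1.5
tcp in plate u,v,n mm [-17.519   82.5645  21.4697] axes u,v,n [[ 0.8743 -0.1231  0.4695]
 [ 0.1394  0.9902  0.    ]
 [-0.4649  0.0655  0.8829]]
```

>>> send_rows([
  {"dx": 0.1,"dy": -0.1,"dz": -0.4,"wx": 0,"wy": 0.004,"wz": 0,"fingers": 255},
  {"dx": 0.1,"dy": -0.1,"dz": -0.4,"wx": 0,"wy": 0.004,"wz": 0,"fingers": 255},
  {"dx": 0,"dy": 0,"dz": 0,"wx": 0,"wy": 0,"wz": 0,"fingers": 255},
  {"dx": 0,"dy": 0,"dz": 0,"wx": 0,"wy": 0,"wz": 0,"fingers": 255},
])

```text
t: 3.48
tool_pos: [0.592, 0.1845, 0.0543]
orientation: [3.013, -0.206, 0.753]
force: [0.5, 0.4, -0.6]
opening: 0.0002
```

Run:
```python
from go import *
R=standR()
rem(P(p,.045,.079,.016),R)
```

```text
t 3.48 tcp [0.592  0.1845 0.0543] q [ 0.3516 -0.0198  2.048  -0.3429  0.7016  2.2758] open 0.0002 F [ 0.5082  0.3954 -0.6439]
remaining d cm [ 5.4135 -1.0459  3.2638] w [-0.0037  0.0011 -0.0044] rows>=1.5
tcp in plate u,v,n mm [-18.9415  81.8087  13.0333] axes u,v,n [[ 0.8743 -0.1231  0.4695]
 [ 0.1394  0.9902  0.    ]
 [-0.4649  0.0655  0.8829]]
```

>>> send_rows([
  {"dx": 0.3,"dy": -0.05,"dz": 0.4,"wx": 0,"wy": 0,"wz": 0,"fingers": 255},
  {"dx": 0.45,"dy": -0.08,"dz": 0.26,"wx": 0,"wy": 0,"wz": 0,"fingers": 255},
  {"dx": 0.45,"dy": -0.08,"dz": 0.26,"wx": 0,"wy": 0,"wz": 0,"fingers": 255},
  {"dx": 0.45,"dy": -0.08,"dz": 0.26,"wx": 0,"wy": 0,"wz": 0,"fingers": 255},
  {"dx": 0.45,"dy": -0.08,"dz": 0.26,"wx": 0,"wy": 0,"wz": 0,"fingers": 255},
  {"dx": 0.45,"dy": -0.08,"dz": 0.26,"wx": 0,"wy": 0,"wz": 0,"fingers": 255},
  {"dx": 0.45,"dy": -0.08,"dz": 0.26,"wx": 0,"wy": 0,"wz": 0,"fingers": 255},
  {"dx": 0.45,"dy": -0.08,"dz": 0.26,"wx": 0,"wy": 0,"wz": 0,"fingers": 255},
  {"dx": 0,"dy": 0,"dz": 0,"wx": 0,"wy": 0,"wz": 0,"fingers": 255},
])

```text
t: 4.23
tool_pos: [0.6285, 0.1773, 0.0768]
orientation: [3.014, -0.206, 0.746]
force: [-0.6, -0.2, -0.3]
opening: 0.0004
```

Run:
```python
from go import *
R=standR()
rem(P(p,.045,.079,.016),R)
ims={n:robot.read_camera(n) for n in('top','side')}
crop(0,ims['top'],165,130,265,205,8,'pics/t4.png');crop(0,ims['side'],220,120,310,210,6,'pics/s4.png')
```

```text
t 4.23 tcp [0.6285 0.1773 0.0768] q [ 0.3121  0.0276  1.9516 -0.3007  0.7408  2.1987] open 0.0004 F [-0.5567 -0.2163 -0.3179]
remaining d cm [ 1.7649 -0.3296  1.0101] w [-0.0031 -0.0032 -0.0041] rows>=0.5
tcp in plate u,v,n mm [24.4216 79.8029 15.5017] axes u,v,n [[ 0.8743 -0.1231  0.4695]
 [ 0.1394  0.9902  0.    ]
 [-0.4649  0.0655  0.8829]]
```

View pics/t4.png

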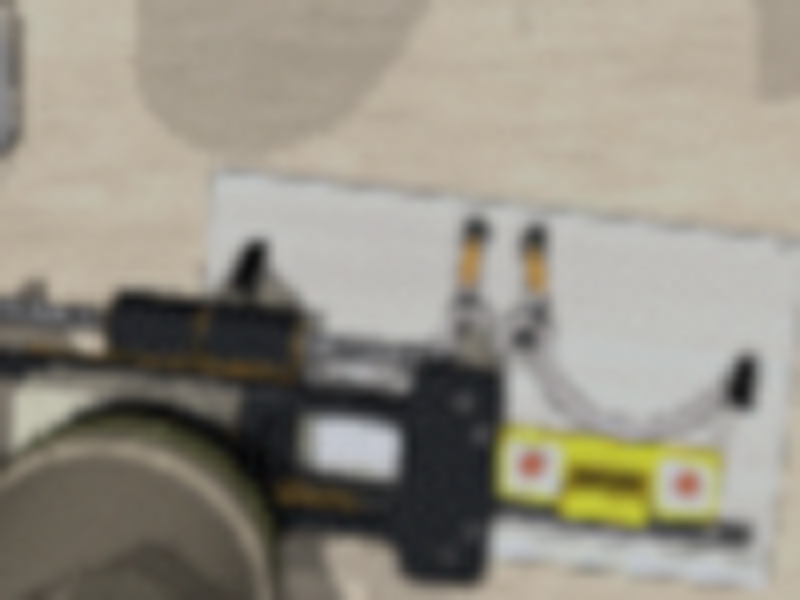

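View pics/s4.png

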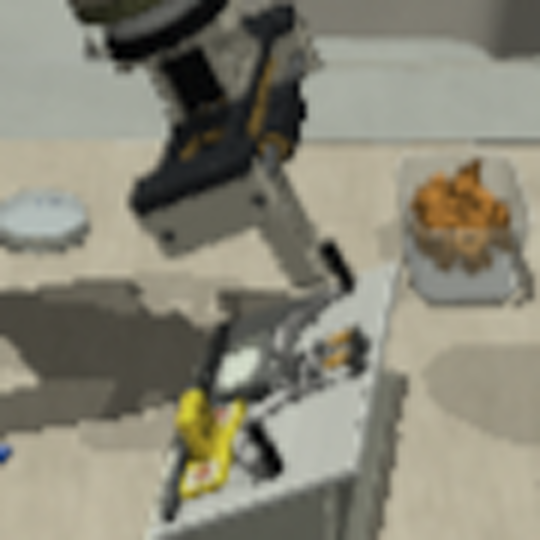

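The post, at (248,265) in the top crop, is moving with the fingers. I'll keep pushing.

>>> send_rows([
  {"dx": 0.45,"dy": -0.08,"dz": 0.26,"wx": 0,"wy": 0,"wz": 0,"fingers": 255},
  {"dx": 0.45,"dy": -0.08,"dz": 0.26,"wx": 0,"wy": 0,"wz": 0,"fingers": 255},
  {"dx": 0.45,"dy": -0.08,"dz": 0.26,"wx": 0,"wy": 0,"wz": 0,"fingers": 255},
  {"dx": 0.45,"dy": -0.08,"dz": 0.26,"wx": 0,"wy": 0,"wz": 0,"fingers": 255},
  {"dx": 0,"dy": 0,"dz": 0,"wx": 0,"wy": 0,"wz": 0,"fingers": 255},
  {"dx": -0.4,"dy": 0.08,"dz": -0.2,"wx": 0,"wy": 0,"wz": 0,"fingers": 255},
  {"dx": -0.4,"dy": 0.08,"dz": -0.2,"wx": 0,"wy": 0,"wz": 0,"fingers": 255},
  {"dx": -0.4,"dy": 0.08,"dz": -0.2,"wx": 0,"wy": 0,"wz": 0,"fingers": 255},
])

```text
t: 5.0
tool_pos: [0.6369, 0.1762, 0.0835]
orientation: [3.013, -0.207, 0.751]
force: [0.6, 0.6, -0.0]
opening: 0.0003
```

Run:
```python
from go import *
R=standR()
rem(P(p,.045,.079,.016),R)
ims={n:robot.read_camera(n) for n in('top','side')}
crop(0,ims['top'],165,130,265,205,8,'pics/t5.png');crop(0,ims['side'],220,120,310,210,6,'pics/s5.png')
```

```text
t 5.00 tcp [0.6369 0.1762 0.0835] q [ 0.3053  0.0351  1.9314 -0.2948  0.7481  2.187 ] open 0.0003 F [ 0.5989  0.5855 -0.0271]
remaining d cm [ 0.9266 -0.2134  0.3461] w [-0.0037  0.0001 -0.0033] rows>=0.2
tcp in plate u,v,n mm [35.0112 79.8211 17.391 ] axes u,v,n [[ 0.8743 -0.1231  0.4695]
 [ 0.1394  0.9902  0.    ]
 [-0.4649  0.0655  0.8829]]
```

View pics/t5.png

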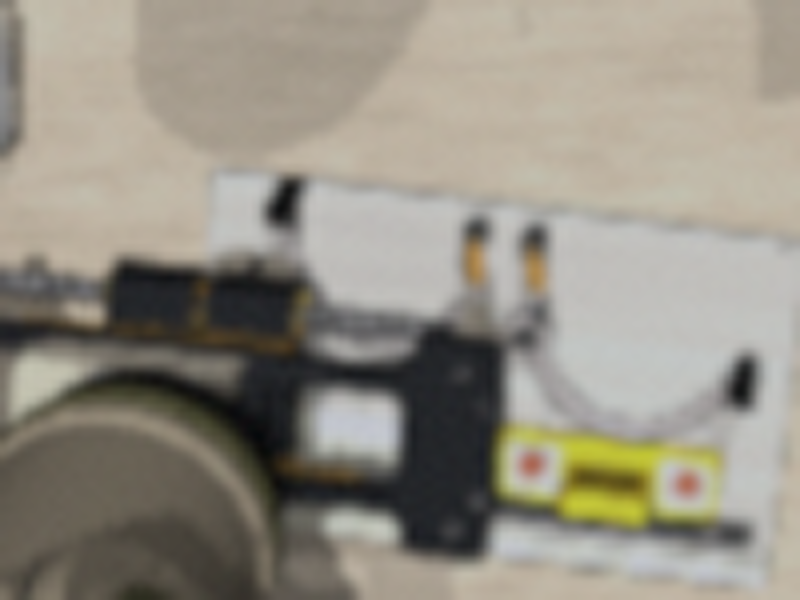

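View pics/s5.png

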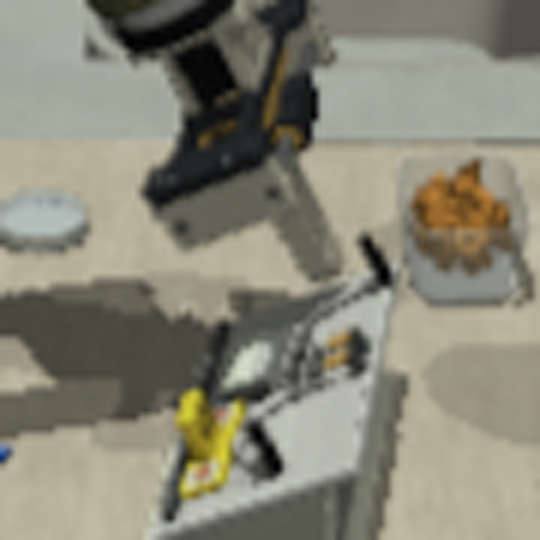

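The arm stays open, with its post at (285,200) in the top crop, clear of the fingers. I'll retract and go to the blue carrier.

>>> send_rows([
  {"dx": -1.5,"dy": 0.2,"dz": 2.6,"wx": 0,"wy": 0,"wz": 0,"fingers": 255},
  {"dx": -1.5,"dy": 0.2,"dz": 2.6,"wx": 0,"wy": 0,"wz": 0,"fingers": 255},
  {"dx": -1.5,"dy": 0.0,"dz": 2.6,"wx": 0,"wy": 0,"wz": 0,"fingers": 200},
  {"dx": 0,"dy": -3.0,"dz": 1.5,"wx": 0,"wy": 0.04,"wz": 0.05,"fingers": 150},
  {"dx": 0,"dy": -4.0,"dz": 0.5,"wx": 0,"wy": 0.05,"wz": 0.06,"fingers": 91},
  {"dx": 0,"dy": -4.0,"dz": 0,"wx": 0,"wy": 0.05,"wz": 0.06,"fingers": 91},
  {"dx": 0,"dy": -4.0,"dz": 0,"wx": 0,"wy": 0.05,"wz": 0.06,"fingers": 91},
  {"dx": 0,"dy": -4.0,"dz": 0,"wx": 0,"wy": 0.05,"wz": 0.06,"fingers": 91},
  {"dx": 0,"dy": -4.0,"dz": 0,"wx": 0,"wy": 0.05,"wz": 0.06,"fingers": 91},
  {"dx": 0,"dy": -4.0,"dz": 0,"wx": 0,"wy": 0.05,"wz": 0.06,"fingers": 91},
  {"dx": 0,"dy": -4.0,"dz": 0,"wx": 0,"wy": 0.05,"wz": 0.06,"fingers": 91},
])

```text
t: 6.02
tool_pos: [0.5801, -0.1174, 0.1804]
orientation: [-3.027, -0.54, -0.147]
force: [0.4, 0.5, -0.1]
opening: 0.0556
```

Run:
```python
from go import *
rem([.613,-.2645,.12],flatR(.4913-np.pi/2))
```

```text
t 6.02 tcp [ 0.5801 -0.1174  0.1804] q [-0.3524  0.0673  1.6302  0.1047  1.3944  0.8492] open 0.0556 F [ 0.4191  0.532  -0.0781]
remaining d cm [  3.2881 -14.7094  -6.0353] w [-0.0849  0.0773  0.1377] rows>=3.9
tcp in plate u,v,n mm [  66.997  -218.8056  110.1208] axes u,v,n [[ 0.8743 -0.1231  0.4695]
 [ 0.1394  0.9902  0.    ]
 [-0.4649  0.0655  0.8829]]
```

>>> send_rows([
  {"dx": 0.8,"dy": -3.5,"dz": -0.5,"wx": -0.02,"wy": 0.02,"wz": 0.033,"fingers": 85},
  {"dx": 0.8,"dy": -3.5,"dz": -1,"wx": -0.02,"wy": 0.02,"wz": 0.033,"fingers": 85},
  {"dx": 0.8,"dy": -3.5,"dz": -1.5,"wx": -0.02,"wy": 0.02,"wz": 0.033,"fingers": 85},
  {"dx": 0.8,"dy": -3.0,"dz": -1.5,"wx": -0.02,"wy": 0.02,"wz": 0.033,"fingers": 85},
  {"dx": 0,"dy": 0,"dz": 0,"wx": 0,"wy": 0,"wz": 0,"fingers": 85},
  {"dx": 0,"dy": 0,"dz": 0,"wx": 0,"wy": 0,"wz": 0,"fingers": 85},
])

```text
t: 6.52
tool_pos: [0.6114, -0.2698, 0.131]
orientation: [-3.046, -0.757, 0.017]
force: [-0.8, 0.6, 0.4]
opening: 0.062
```

Run:
```python
from go import *
rem([.613,-.2645,.0095],flatR(.4913-np.pi/2))
ims={n:robot.read_camera(n) for n in('top','side')}
st=robot.read_state()
crop(0,ims['top'],300,125,400,200,8,'pics/t6.png');crop(0,ims['side'],220,200,320,300,6,'pics/s6.png')
R=Ro.from_rotvec(st['orientation']).as_matrix()
o=st['opening']/2
for s in(-1,1):
    q=st['tool_pos']+R[:,1]*s*o
    print('fingertip inner',s,proj('top',q)[0],proj('side',q)[0],'crop t',(proj('top',q)[0]-[300,125]+.5)*8,'crop s',(proj('side',q)[0]-[220,200]+.5)*6)
```

```text
t 6.52 tcp [ 0.6114 -0.2698  0.131 ] q [-0.4894  0.3742  1.3645 -0.005   1.4128  0.595 ] open 0.0620 F [-0.8054  0.5833  0.3866]
remaining d cm [  0.1553   0.5317 -12.1548] w [-0.0002 -0.0111  0.0041] rows>=2.9
tcp in plate u,v,n mm [  90.0034 -365.3595   42.0475] axes u,v,n [[ 0.8743 -0.1231  0.4695]
 [ 0.1394  0.9902  0.    ]
 [-0.4649  0.0655  0.8829]]
fingertip inner -1 [357.988  174.0996] [262.63   234.1047] crop t [467.9042 396.7966] crop s [258.7799 207.628 ]
fingertip inner 1 [378.3736 162.5716] [274.398  248.7828] crop t [630.9891 304.5732] crop s [329.3882 295.6965]
```

View pics/t6.png

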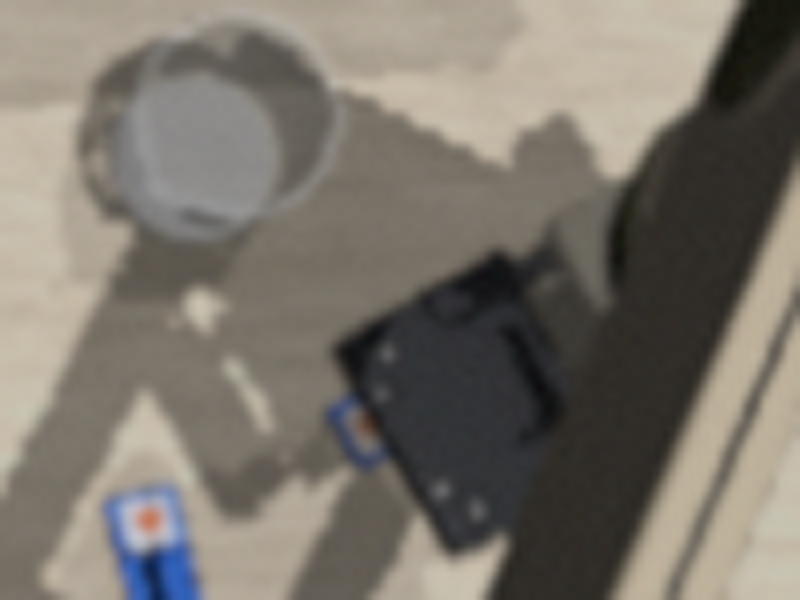

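View pics/s6.png

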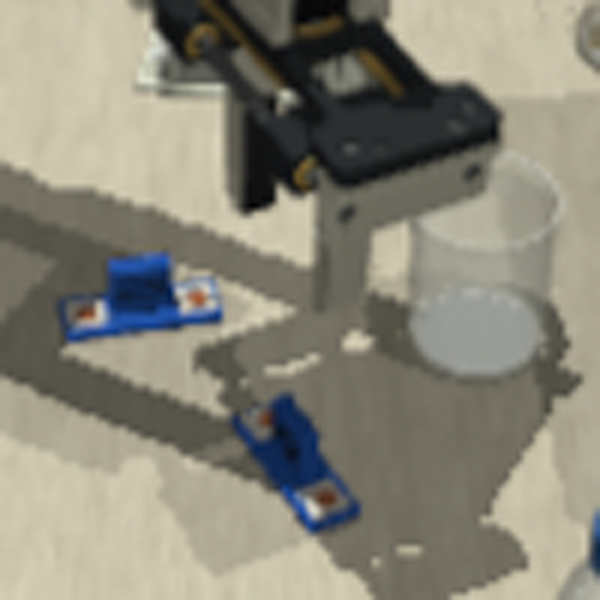

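>>> send_rows([
  {"dx": 0.05,"dy": 0.2,"dz": -1.5,"wx": 0,"wy": -0.005,"wz": 0.002,"fingers": 85},
  {"dx": 0.05,"dy": 0.2,"dz": -2.0,"wx": 0,"wy": -0.005,"wz": 0.002,"fingers": 85},
  {"dx": 0.05,"dy": 0.1,"dz": -2.0,"wx": 0,"wy": 0,"wz": 0,"fingers": 85},
  {"dx": 0,"dy": 0,"dz": -2.0,"wx": 0,"wy": 0,"wz": 0,"fingers": 85},
  {"dx": 0,"dy": 0,"dz": -0.8,"wx": 0,"wy": 0,"wz": 0,"fingers": 85},
  {"dx": 0,"dy": 0,"dz": 0,"wx": 0,"wy": 0,"wz": 0,"fingers": 85},
  {"dx": 0,"dy": 0,"dz": 0,"wx": 0,"wy": 0,"wz": 0,"fingers": 85},
])

```text
t: 7.2
tool_pos: [0.6167, -0.2559, 0.0574]
orientation: [3.038, 0.772, 0.021]
force: [-0.4, -0.2, 0.8]
opening: 0.0623
```

Run:
```python
from go import *
rem([.613,-.2645,.0095],flatR(.4913-np.pi/2))
ims={n:robot.read_camera(n) for n in('side',)}
crop(0,ims['side'],230,220,310,300,7,'pics/s7.png')
```

```text
t 7.20 tcp [ 0.6167 -0.2559  0.0574] q [-0.4722  0.4155  1.4525  0.0038  1.2591  0.5997] open 0.0623 F [-0.424  -0.2489  0.7519]
remaining d cm [-0.3656 -0.859  -4.7939] w [ 0.0034  0.0146 -0.0064] rows>=1.2
tcp in plate u,v,n mm [  58.2883 -350.8621  -24.457 ] axes u,v,n [[ 0.8743 -0.1231  0.4695]
 [ 0.1394  0.9902  0.    ]
 [-0.4649  0.0655  0.8829]]
```

View pics/s7.png

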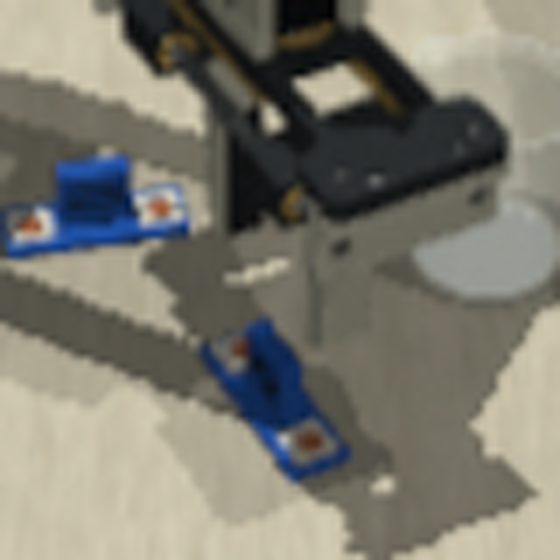

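>>> send_rows([
  {"dx": -0.2,"dy": -0.4,"dz": -0.3,"wx": 0.001,"wy": 0.005,"wz": -0.002,"fingers": 85},
  {"dx": -0.15,"dy": -0.4,"dz": -0.5,"wx": 0.001,"wy": 0.005,"wz": -0.002,"fingers": 85},
  {"dx": 0,"dy": 0,"dz": -0.3,"wx": 0,"wy": 0,"wz": 0,"fingers": 85},
  {"dx": 0,"dy": 0,"dz": 0,"wx": 0,"wy": 0,"wz": 0,"fingers": 85},
  {"dx": 0,"dy": 0,"dz": 0,"wx": 0,"wy": 0,"wz": 0,"fingers": 85},
])

```text
t: 7.67
tool_pos: [0.6162, -0.2664, 0.0519]
orientation: [3.039, 0.765, 0.015]
force: [-0.3, 0.0, 0.9]
opening: 0.0617
```

Run:
```python
from go import *
rem([.613,-.2645,.0095],flatR(.4913-np.pi/2))
```

```text
t 7.67 tcp [ 0.6162 -0.2664  0.0519] q [-0.4847  0.4326  1.4411  0.0006  1.2553  0.5924] open 0.0617 F [-0.3133  0.0188  0.9123]
remaining d cm [-0.3198  0.1904 -4.2416] w [ 0.0054  0.0115 -0.0021] rows>=1.0
tcp in plate u,v,n mm [  56.5868 -361.3179  -29.8073] axes u,v,n [[ 0.8743 -0.1231  0.4695]
 [ 0.1394  0.9902  0.    ]
 [-0.4649  0.0655  0.8829]]
```

>>> send_rows([
  {"dx": 0,"dy": 0,"dz": 0,"wx": 0,"wy": 0,"wz": 0,"fingers": 85},
  {"dx": 0,"dy": 0,"dz": 0,"wx": 0,"wy": 0,"wz": 0,"fingers": 85},
  {"dx": 0,"dy": 0,"dz": 0,"wx": 0,"wy": 0,"wz": 0,"fingers": 85},
])

```text
t: 7.92
tool_pos: [0.6164, -0.2669, 0.0522]
orientation: [3.039, 0.764, 0.016]
force: [-0.1, -0.1, 0.5]
opening: 0.0618
```

>>> send_rows([
  {"dx": -0.3,"dy": 0.2,"dz": -1.0,"wx": 0,"wy": 0,"wz": 0,"fingers": 85},
])

```text
t: 8.0
tool_pos: [0.6153, -0.2659, 0.0445]
orientation: [3.036, 0.763, 0.021]
force: [0.5, -0.4, 0.8]
opening: 0.062
```

>>> send_rows([
  {"dx": 0,"dy": 0,"dz": 0,"wx": 0,"wy": 0,"wz": 0,"fingers": 85},
])

```text
t: 8.08
tool_pos: [0.6134, -0.2648, 0.0417]
orientation: [3.038, 0.764, 0.017]
force: [-0.5, 0.4, 0.1]
opening: 0.062
```

>>> send_rows([
  {"dx": 0,"dy": 0,"dz": 0,"wx": 0,"wy": 0,"wz": 0,"fingers": 85},
])

```text
t: 8.17
tool_pos: [0.6133, -0.2647, 0.0414]
orientation: [3.038, 0.764, 0.017]
force: [0.3, 0.6, 0.5]
opening: 0.0619
```

>>> send_rows([
  {"dx": 0,"dy": 0,"dz": -1.5,"wx": 0.005,"wy": 0.011,"wz": 0,"fingers": 85},
  {"dx": 0,"dy": 0,"dz": 0,"wx": 0,"wy": 0,"wz": 0,"fingers": 85},
  {"dx": 0,"dy": 0,"dz": -1.2,"wx": 0,"wy": 0,"wz": 0,"fingers": 85},
  {"dx": 0,"dy": 0,"dz": 0,"wx": 0,"wy": 0,"wz": 0,"fingers": 85},
  {"dx": 0,"dy": 0,"dz": 0,"wx": 0,"wy": 0,"wz": 0,"fingers": 85},
])

```text
t: 8.58
tool_pos: [0.6131, -0.2642, 0.0132]
orientation: [3.046, 0.767, 0.002]
force: [0.2, -0.2, 0.9]
opening: 0.0619
```

Run:
```python
from go import *
rem([.613,-.2645,.0095],flatR(.4913-np.pi/2))
ims={n:robot.read_camera(n) for n in('side',)}
crop(0,ims['side'],230,230,310,310,7,'pics/s8.png')
```

```text
t 8.58 tcp [ 0.6131 -0.2642  0.0132] q [-0.4837  0.4792  1.4565  0.0001  1.2046  0.5938] open 0.0619 F [ 0.1715 -0.1801  0.9126]
remaining d cm [-0.0127 -0.0284 -0.3663] w [ 0.0005  0.0013 -0.0019] rows>=0.1
tcp in plate u,v,n mm [  35.4391 -359.5787  -62.454 ] axes u,v,n [[ 0.8743 -0.1231  0.4695]
 [ 0.1394  0.9902  0.    ]
 [-0.4649  0.0655  0.8829]]
```

View pics/s8.png

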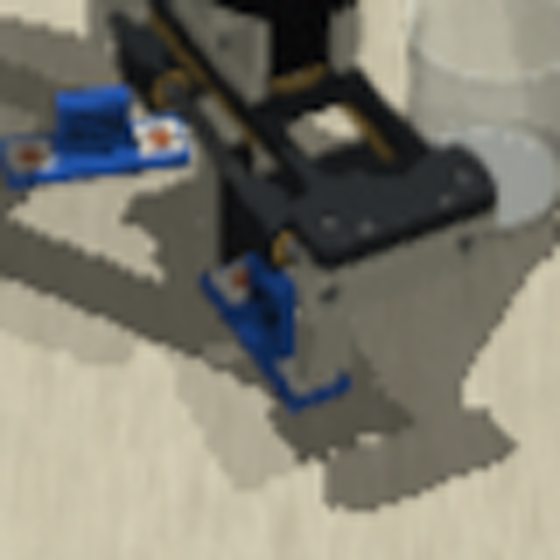

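>>> send_rows([
  {"dx": 0,"dy": 0,"dz": -0.32,"wx": 0,"wy": 0,"wz": 0,"fingers": 85},
  {"dx": 0,"dy": 0,"dz": 0,"wx": 0,"wy": 0,"wz": 0,"fingers": 140},
  {"dx": 0,"dy": 0,"dz": 0,"wx": 0,"wy": 0,"wz": 0,"fingers": 255},
  {"dx": 0,"dy": 0,"dz": 0,"wx": 0,"wy": 0,"wz": 0,"fingers": 255},
  {"dx": 0,"dy": 0,"dz": 0,"wx": 0,"wy": 0,"wz": 0,"fingers": 255},
  {"dx": 0,"dy": 0,"dz": 0,"wx": 0,"wy": 0,"wz": 0,"fingers": 255},
  {"dx": 0,"dy": 0,"dz": 0,"wx": 0,"wy": 0,"wz": 0,"fingers": 255},
], newtons=15)

```text
t: 9.22
tool_pos: [0.6136, -0.2645, 0.0112]
orientation: [3.045, 0.766, 0.004]
force: [1.2, -0.5, 0.1]
opening: 0.0298
```

Run:
```python
from go import *
rem([.613,-.2645,.0095],flatR(.4913-np.pi/2))
```

```text
t 9.22 tcp [ 0.6136 -0.2645  0.0112] q [-0.4838  0.4814  1.4575  0.0002  1.1996  0.5937] open 0.0298 F [ 1.1786 -0.4694  0.1021]
remaining d cm [-0.0624  0.0017 -0.169 ] w [ 0.0013  0.0028 -0.0019] rows>=0.0
tcp in plate u,v,n mm [  34.9842 -359.8076  -64.446 ] axes u,v,n [[ 0.8743 -0.1231  0.4695]
 [ 0.1394  0.9902  0.    ]
 [-0.4649  0.0655  0.8829]]
```

>>> send_rows([
  {"dx": 0,"dy": 0,"dz": 1.0,"wx": 0,"wy": 0,"wz": 0,"fingers": 255},
  {"dx": 0,"dy": 0,"dz": 2.5,"wx": 0,"wy": 0,"wz": 0,"fingers": 255},
  {"dx": 0,"dy": 0,"dz": 3,"wx": 0,"wy": 0,"wz": 0,"fingers": 255},
  {"dx": 0,"dy": 0.5,"dz": 3,"wx": 0,"wy": 0,"wz": 0,"fingers": 255},
  {"dx": -0.5,"dy": 2,"dz": 2,"wx": 0,"wy": 0,"wz": 0,"fingers": 255},
  {"dx": -0.8,"dy": 2.5,"dz": 0.5,"wx": 0,"wy": 0,"wz": 0,"fingers": 255},
])

```text
t: 9.72
tool_pos: [0.5969, -0.2158, 0.1349]
orientation: [-3.047, -0.76, 0.004]
force: [-0.2, 0.4, 0.5]
opening: 0.0294
```

Run:
```python
from go import *
rem(P(p,p[6]+.004,.047,.0112+.08),standR())
```

```text
t 9.72 tcp [ 0.5969 -0.2158  0.1349] q [-0.4273  0.2762  1.4768 -0.0005  1.3915  0.6549] open 0.0294 F [-0.1807  0.393   0.5019]
remaining d cm [-4.94   37.1395 -1.342 ] w [ 0.0847 -0.4917 -0.6162] rows>=9.0
tcp in plate u,v,n mm [  72.4636 -313.8798   55.7733] axes u,v,n [[ 0.8743 -0.1231  0.4695]
 [ 0.1394  0.9902  0.    ]
 [-0.4649  0.0655  0.8829]]
```

>>> send_rows([
  {"dx": -0.4,"dy": 2.8,"dz": 0.4,"wx": 0.007,"wy": -0.04,"wz": -0.05,"fingers": 255},
  {"dx": -0.4,"dy": 2.8,"dz": 0.4,"wx": 0.007,"wy": -0.04,"wz": -0.05,"fingers": 255},
  {"dx": -0.4,"dy": 2.8,"dz": 0.4,"wx": 0.007,"wy": -0.04,"wz": -0.05,"fingers": 255},
  {"dx": -0.4,"dy": 2.8,"dz": 0.4,"wx": 0.007,"wy": -0.04,"wz": -0.05,"fingers": 255},
  {"dx": -0.4,"dy": 2.8,"dz": 0.2,"wx": 0.007,"wy": -0.04,"wz": -0.05,"fingers": 255},
  {"dx": -0.4,"dy": 2.8,"dz": 0,"wx": 0.007,"wy": -0.04,"wz": -0.05,"fingers": 255},
  {"dx": -0.4,"dy": 2.8,"dz": 0,"wx": 0.007,"wy": -0.04,"wz": -0.05,"fingers": 255},
  {"dx": -0.4,"dy": 2.8,"dz": 0,"wx": 0.007,"wy": -0.04,"wz": -0.05,"fingers": 255},
  {"dx": -0.4,"dy": 2.8,"dz": 0,"wx": 0.007,"wy": -0.04,"wz": -0.05,"fingers": 255},
  {"dx": -0.4,"dy": 2.8,"dz": 0,"wx": 0.007,"wy": -0.04,"wz": -0.05,"fingers": 255},
  {"dx": -0.4,"dy": 2.6,"dz": 0,"wx": 0.007,"wy": -0.04,"wz": -0.05,"fingers": 255},
  {"dx": 0,"dy": 0,"dz": 0,"wx": 0,"wy": 0,"wz": 0,"fingers": 255},
  {"dx": 0,"dy": 0,"dz": 0,"wx": 0,"wy": 0,"wz": 0,"fingers": 255},
])

```text
t: 10.8
tool_pos: [0.5527, 0.1063, 0.1734]
orientation: [3.02, -0.152, 0.743]
force: [0.5, -1.2, -1.3]
opening: 0.0296
```

Run:
```python
from go import *
rem(P(p,p[6]+.004,.047,.0112+.03),standR())
ims={n:robot.read_camera(n) for n in('top','side')}
crop(0,ims['top'],165,130,265,205,8,'pics/t9.png');crop(0,ims['side'],220,120,310,210,7,'pics/s9.png')
```

```text
t 10.80 tcp [0.5527 0.1063 0.1734] q [ 0.1913 -0.3897  2.1257 -0.1701  0.9485  1.9299] open 0.0296 F [ 0.4932 -1.1809 -1.2585]
remaining d cm [ 1.8066  4.6009 -9.605 ] w [ 0.0034 -0.0065 -0.0383] rows>=2.6
tcp in plate u,v,n mm [ 12.2108  -1.0788 131.3946] axes u,v,n [[ 0.8743 -0.1231  0.4695]
 [ 0.1394  0.9902  0.    ]
 [-0.4649  0.0655  0.8829]]
```

View pics/t9.png

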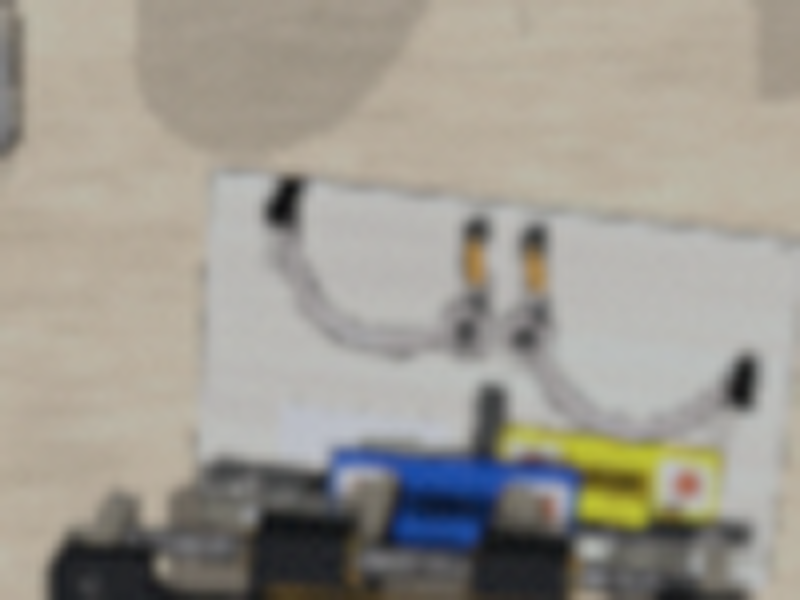

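View pics/s9.png

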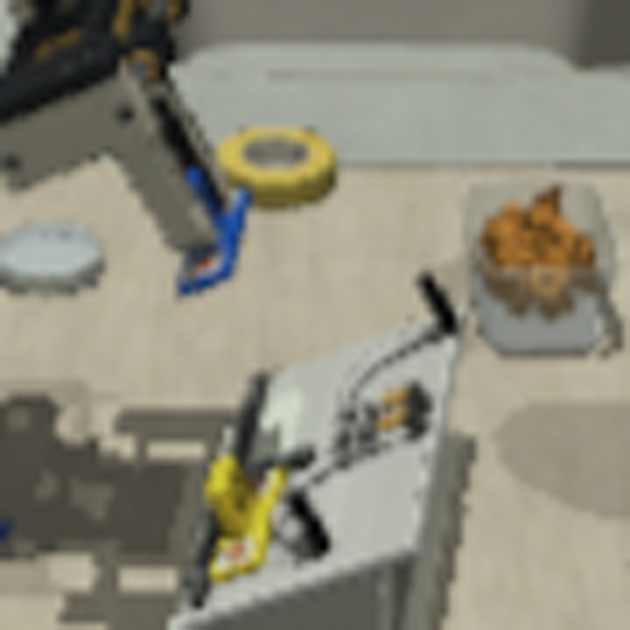

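>>> send_rows([
  {"dx": 0,"dy": 1.6,"dz": -1.2,"wx": 0.001,"wy": -0.002,"wz": -0.013,"fingers": 255},
  {"dx": 0,"dy": 1.6,"dz": -2.0,"wx": 0.001,"wy": -0.002,"wz": -0.013,"fingers": 255},
  {"dx": 0,"dy": 1.4,"dz": -2.4,"wx": 0.001,"wy": -0.002,"wz": -0.01,"fingers": 255},
  {"dx": 0,"dy": 0,"dz": 0,"wx": 0,"wy": 0,"wz": 0,"fingers": 255},
  {"dx": 0,"dy": 0,"dz": 0,"wx": 0,"wy": 0,"wz": 0,"fingers": 255},
  {"dx": 0,"dy": 0,"dz": 0,"wx": 0,"wy": 0,"wz": 0,"fingers": 255},
])

```text
t: 11.4
tool_pos: [0.5586, 0.1434, 0.1204]
orientation: [3.002, -0.223, 0.751]
force: [-0.2, -0.3, 0.0]
opening: 0.03
```

Run:
```python
from go import *
rem(P(p,p[6]+.004,.047,.0112+.025),standR())
```

```text
t 11.40 tcp [0.5586 0.1434 0.1204] q [ 0.2971 -0.2594  2.1285 -0.2788  0.8443  2.1566] open 0.0300 F [-0.2124 -0.326   0.0254]
remaining d cm [ 1.4447  0.8613 -4.7451] w [0.0034 0.0013 0.009 ] rows>=1.2
tcp in plate u,v,n mm [-12.0448  36.4565  84.2488] axes u,v,n [[ 0.8743 -0.1231  0.4695]
 [ 0.1394  0.9902  0.    ]
 [-0.4649  0.0655  0.8829]]
```

>>> send_rows([
  {"dx": 0.7,"dy": 0.45,"dz": -2.1,"wx": 0.003,"wy": 0.001,"wz": 0.008,"fingers": 255},
  {"dx": 0,"dy": 0,"dz": 0,"wx": 0,"wy": 0,"wz": 0,"fingers": 255},
  {"dx": 0.6,"dy": 0.35,"dz": -2.1,"wx": 0,"wy": 0,"wz": 0,"fingers": 255},
  {"dx": 0,"dy": 0,"dz": 0,"wx": 0,"wy": 0,"wz": 0,"fingers": 255},
  {"dx": 0,"dy": 0,"dz": 0,"wx": 0,"wy": 0,"wz": 0,"fingers": 255},
  {"dx": 0,"dy": 0,"dz": 0,"wx": 0,"wy": 0,"wz": 0,"fingers": 255},
])

```text
t: 11.9
tool_pos: [0.5788, 0.1453, 0.0883]
orientation: [3.003, -0.222, 0.763]
force: [-0.3, -0.2, -1.1]
opening: 0.0297
```

Run:
```python
from go import *
rem(P(p,p[6]+.004,.047,.0112+.025),standR())
ims={n:robot.read_camera(n) for n in('top','side')}
for n in ims: cv2.imwrite(f'pics/{n}10.png',ims[n][:,:,::-1])
crop(0,ims['top'],165,130,265,205,8,'pics/t10.png');crop(0,ims['side'],230,140,310,220,8,'pics/s10.png')
```

```text
t 11.90 tcp [0.5788 0.1453 0.0883] q [ 0.2868 -0.1587  2.1099 -0.2967  0.7542  2.1772] open 0.0297 F [-0.3072 -0.1618 -1.077 ]
remaining d cm [-0.5768  0.6712 -1.5317] w [0.0005 0.0092 0.0075] rows>=0.4
tcp in plate u,v,n mm [-9.6897 41.1577 46.6036] axes u,v,n [[ 0.8743 -0.1231  0.4695]
 [ 0.1394  0.9902  0.    ]
 [-0.4649  0.0655  0.8829]]
```

View pics/t10.png

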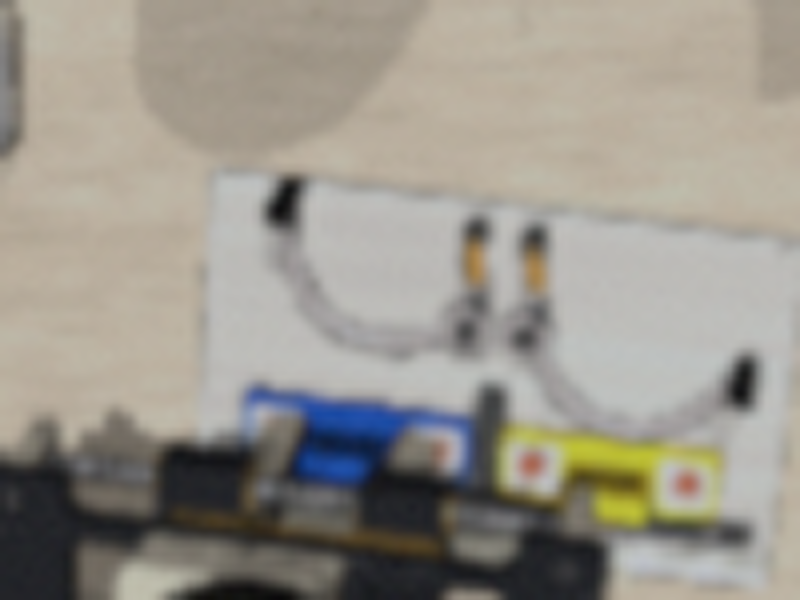

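View pics/s10.png

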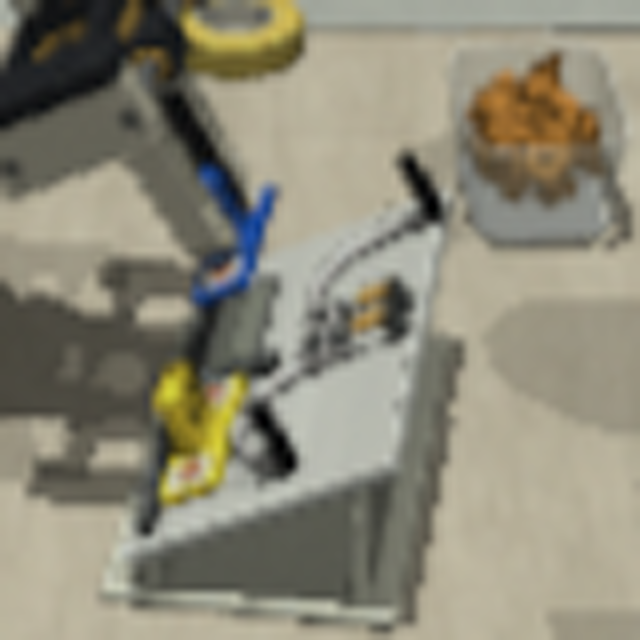

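```bash
cat > cov.py <<'E'
from go import *
def cov(st,ims,tag,off=(0,0,0.0112),roiT=(185,165,245,205),roiS=(235,145,285,205),sc=12):
    R=Ro.from_rotvec(st['orientation']).as_matrix()
    # carrier axes: z=-toolz, y=-tooly, x
    C=np.c_[np.cross(-R[:,1],-R[:,2]),-R[:,1],-R[:,2]]
    t=st['tool_pos']-C[:,2]*off[2]+C[:,0]*off[0]+C[:,1]*off[1]
    for n,roi in(('top',roiT),('side',roiS)):
        sh=p[10:13] if n=='top' else p[13:16]
        x0,y0,x1,y1=roi
        c=cv2.resize(np.ascontiguousarray(ims[n][y0:y1,x0:x1,::-1]),None,fx=sc,fy=sc,interpolation=cv2.INTER_CUBIC)
        for z,hx,hy in((0,.013,.038),(.006,.013,.038),(.034,.005,.015),(.006,.005,.015)):
            q=np.array([[hx,hy,z],[hx,-hy,z],[-hx,-hy,z],[-hx,hy,z]])@C.T+t+sh
            q=((proj(n,q)-[x0,y0]+.5)*sc-.5).round().astype(int)
            cv2.polylines(c,[q.reshape(-1,1,2)],True,(0,255,0) if z!=.034 else (255,0,255),1,cv2.LINE_AA)
        cv2.imwrite(f'pics/c{n[0]}{tag}.png',c)
E
python3 - <<'E'
from cov import *
ims={n:cv2.imread(f'pics/{n}10.png')[:,:,::-1] for n in('top','side')}
cov(robot.read_state(),ims,'10')
E
```

```text
(no output)
```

View pics/ct10.png

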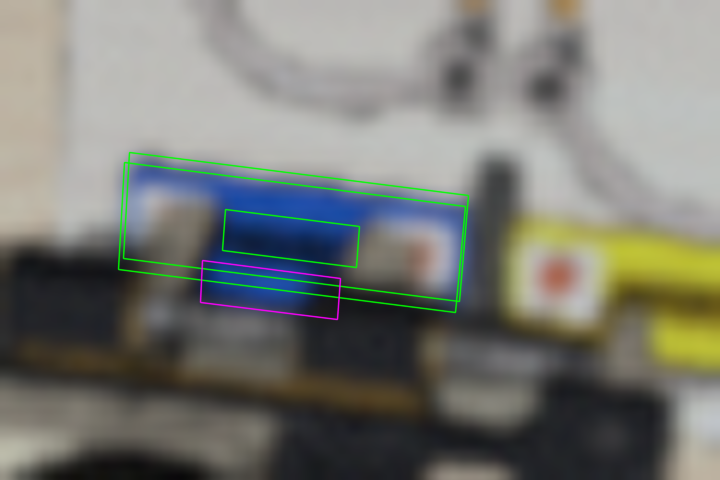

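View pics/cs10.png

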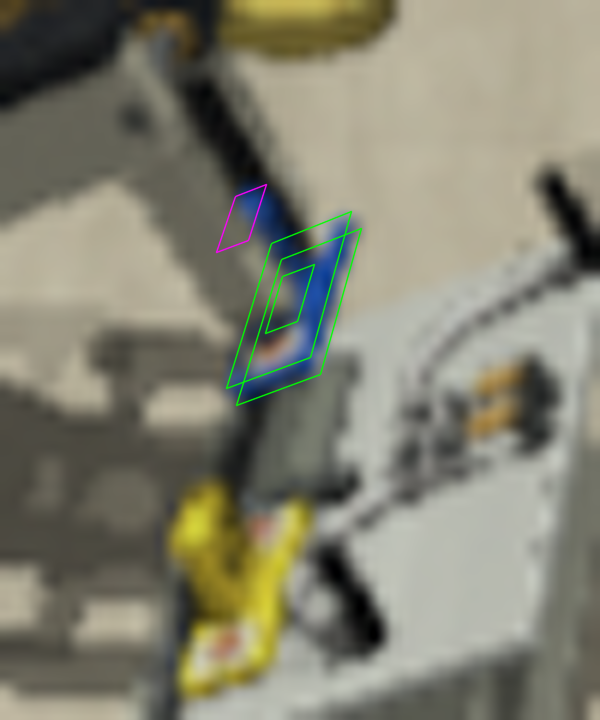

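>>> send_rows([
  {"dx": -0.58,"dy": 0.65,"dz": -1.45,"wx": 0,"wy": 0.009,"wz": 0.007,"fingers": 255},
  {"dx": 0,"dy": 0,"dz": 0,"wx": 0,"wy": 0,"wz": 0,"fingers": 255},
  {"dx": 0,"dy": 0,"dz": 0,"wx": 0,"wy": 0,"wz": 0,"fingers": 255},
  {"dx": 0,"dy": 0,"dz": 0,"wx": 0,"wy": 0,"wz": 0,"fingers": 255},
])

```text
t: 12.33
tool_pos: [0.5744, 0.1534, 0.0769]
orientation: [3.008, -0.21, 0.759]
force: [-0.7, -0.1, 0.1]
opening: 0.03
```

Run:
```python
from go import *
rem(P(p,p[6]+.004,.047,.0112+.006),standR())
```

```text
t 12.33 tcp [0.5744 0.1534 0.0769] q [ 0.3023 -0.1437  2.1186 -0.3038  0.7357  2.1943] open 0.0300 F [-0.6924 -0.0997  0.0537]
remaining d cm [ 0.7538 -0.2616 -2.0709] w [-0.0016  0.0059 -0.0008] rows>=0.5
tcp in plate u,v,n mm [-19.9411  48.5395  39.1604] axes u,v,n [[ 0.8743 -0.1231  0.4695]
 [ 0.1394  0.9902  0.    ]
 [-0.4649  0.0655  0.8829]]
```

>>> send_rows([
  {"dx": 0.75,"dy": -0.2,"dz": -1.9,"wx": -0.001,"wy": 0.006,"wz": 0,"fingers": 255},
  {"dx": 0,"dy": 0,"dz": 0,"wx": 0,"wy": 0,"wz": 0,"fingers": 255},
  {"dx": 0,"dy": 0,"dz": 0,"wx": 0,"wy": 0,"wz": 0,"fingers": 255},
  {"dx": 0,"dy": 0,"dz": 0,"wx": 0,"wy": 0,"wz": 0,"fingers": 255},
])

```text
t: 12.67
tool_pos: [0.5819, 0.1521, 0.0584]
orientation: [3.01, -0.208, 0.75]
force: [-0.4, -0.5, -0.9]
opening: 0.0296
```

Run:
```python
from cov import *
st=rem(P(p,p[6]+.003,.046,.0112),standR())
ims={n:robot.read_camera(n) for n in('top','side')}
cov(st,ims,'11')
```

```text
t 12.67 tcp [0.5819 0.1521 0.0584] q [ 0.2935 -0.0889  2.1053 -0.3093  0.6989  2.1968] open 0.0296 F [-0.3601 -0.5493 -0.8791]
remaining d cm [ 0.1739 -0.2623 -0.7947] w [-0.0004  0.     -0.0021] rows>=0.2
tcp in plate u,v,n mm [-21.863   48.3554  19.1968] axes u,v,n [[ 0.8743 -0.1231  0.4695]
 [ 0.1394  0.9902  0.    ]
 [-0.4649  0.0655  0.8829]]
```

View pics/ct11.png

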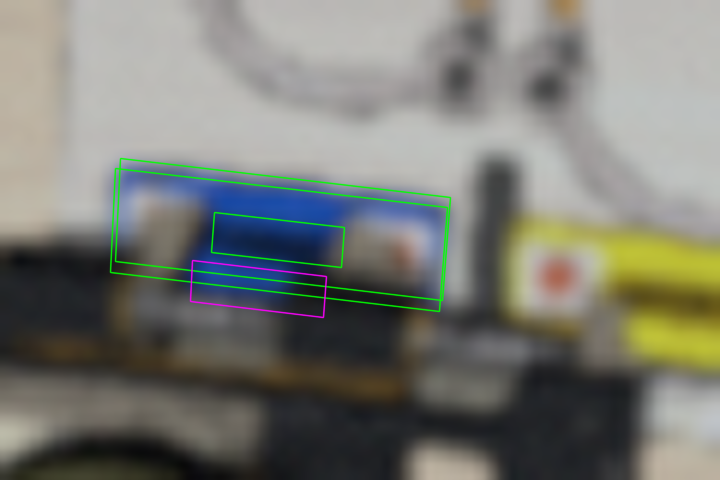

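View pics/cs11.png

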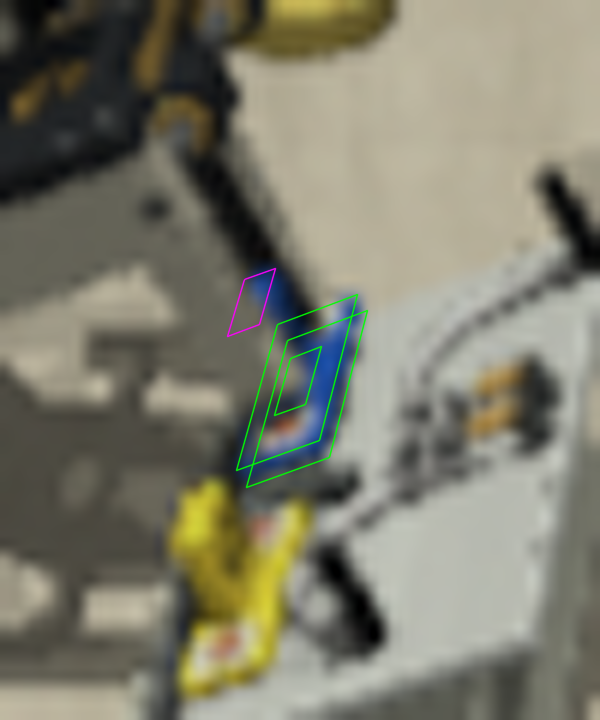

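>>> send_rows([
  {"dx": 0.25,"dy": -0.1,"dz": -0.45,"wx": 0,"wy": 0,"wz": -0.002,"fingers": 255},
  {"dx": 0,"dy": 0,"dz": 0,"wx": 0,"wy": 0,"wz": 0,"fingers": 255},
  {"dx": 0,"dy": 0,"dz": 0,"wx": 0,"wy": 0,"wz": 0,"fingers": 255},
])

```text
t: 13.02
tool_pos: [0.5861, 0.1517, 0.0564]
orientation: [3.009, -0.211, 0.757]
force: [-0.5, -0.6, -0.1]
opening: 0.0302
```

>>> send_rows([
  {"dx": 0.07,"dy": 0,"dz": -0.13,"wx": 0,"wy": 0,"wz": 0,"fingers": 255},
  {"dx": 0,"dy": 0,"dz": 0,"wx": 0,"wy": 0,"wz": 0,"fingers": 255},
])

```text
t: 13.18
tool_pos: [0.587, 0.1518, 0.0555]
orientation: [3.009, -0.211, 0.758]
force: [-0.5, -0.7, -0.2]
opening: 0.03
```

>>> send_rows([
  {"dx": 0.06,"dy": 0,"dz": -0.12,"wx": 0,"wy": 0,"wz": 0,"fingers": 255},
  {"dx": 0,"dy": 0,"dz": 0,"wx": 0,"wy": 0,"wz": 0,"fingers": 255},
])

```text
t: 13.35
tool_pos: [0.5877, 0.1518, 0.0543]
orientation: [3.009, -0.211, 0.758]
force: [-0.7, -0.4, -0.5]
opening: 0.0298
```

Run:
```python
from cov import *
st=rem(P(p,p[6]+.003,.046,.0112),standR())
```

```text
t 13.35 tcp [0.5877 0.1518 0.0543] q [ 0.2897 -0.0697  2.0979 -0.3147  0.682   2.2026] open 0.0298 F [-0.6757 -0.4449 -0.5224]
remaining d cm [-0.4042 -0.2297 -0.3858] w [-0.002   0.0053 -0.0003] rows>=0.1
tcp in plate u,v,n mm [-18.6881  48.8384  12.8777] axes u,v,n [[ 0.8743 -0.1231  0.4695]
 [ 0.1394  0.9902  0.    ]
 [-0.4649  0.0655  0.8829]]
```

>>> send_rows([
  {"dx": -0.25,"dy": 0,"dz": -0.3,"wx": 0,"wy": 0.004,"wz": 0,"fingers": 255},
  {"dx": 0,"dy": 0,"dz": 0,"wx": 0,"wy": 0,"wz": 0,"fingers": 255},
])

```text
t: 13.52
tool_pos: [0.5855, 0.1519, 0.0515]
orientation: [3.01, -0.211, 0.753]
force: [-0.0, 0.5, -0.2]
opening: 0.0296
```

>>> send_rows([
  {"dx": 0.05,"dy": 0,"dz": -0.1,"wx": 0,"wy": 0,"wz": 0,"fingers": 255},
  {"dx": 0,"dy": 0,"dz": 0,"wx": 0,"wy": 0,"wz": 0,"fingers": 255},
])

```text
t: 13.68
tool_pos: [0.5862, 0.152, 0.0513]
orientation: [3.01, -0.211, 0.754]
force: [-0.6, 0.1, -1.1]
opening: 0.0301
```

Run:
```python
from cov import *
st=rem(P(p,p[6]+.003,.046,.0112),standR())
```

```text
t 13.68 tcp [0.5862 0.152  0.0513] q [ 0.2905 -0.0665  2.1    -0.3148  0.6797  2.2042] open 0.0301 F [-0.5567  0.1462 -1.0642]
remaining d cm [-0.2556 -0.2535 -0.094 ] w [-0.002   0.0024 -0.0004] rows>=0.1
tcp in plate u,v,n mm [-21.3867  48.8669  11.0078] axes u,v,n [[ 0.8743 -0.1231  0.4695]
 [ 0.1394  0.9902  0.    ]
 [-0.4649  0.0655  0.8829]]
```

>>> send_rows([
  {"dx": 0.0,"dy": 0,"dz": -0.13,"wx": 0,"wy": 0.002,"wz": 0,"fingers": 255},
  {"dx": 0,"dy": 0,"dz": 0,"wx": 0,"wy": 0,"wz": 0,"fingers": 255},
])

```text
t: 13.85
tool_pos: [0.5868, 0.1521, 0.0513]
orientation: [3.01, -0.211, 0.753]
force: [0.4, 0.8, -0.0]
opening: 0.0302
```

>>> send_rows([
  {"dx": 0.03,"dy": 0,"dz": -0.13,"wx": 0,"wy": 0,"wz": 0,"fingers": 255},
  {"dx": 0,"dy": 0,"dz": 0,"wx": 0,"wy": 0,"wz": 0,"fingers": 255},
])

```text
t: 14.02
tool_pos: [0.5876, 0.1522, 0.0511]
orientation: [3.009, -0.211, 0.754]
force: [-0.1, -0.2, -1.1]
opening: 0.0298
```

Run:
```python
from cov import *
st=rem(P(p,p[6]+.003,.046,.0112),standR())
ims={n:robot.read_camera(n) for n in('top','side')}
cov(st,ims,'12')
```

```text
t 14.02 tcp [0.5876 0.1522 0.0511] q [ 0.2903 -0.0623  2.0965 -0.3155  0.6789  2.2047] open 0.0298 F [-0.0983 -0.2158 -1.1447]
remaining d cm [-0.391  -0.2688 -0.0712] w [-0.0017  0.0026 -0.0003] rows>=0.1
tcp in plate u,v,n mm [-20.3282  49.2073  10.1866] axes u,v,n [[ 0.8743 -0.1231  0.4695]
 [ 0.1394  0.9902  0.    ]
 [-0.4649  0.0655  0.8829]]
```

View pics/cs12.png

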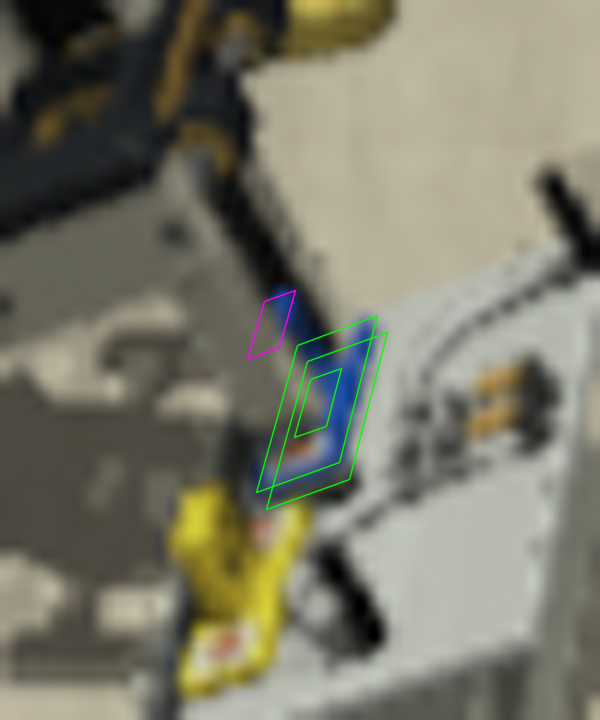

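View pics/ct12.png

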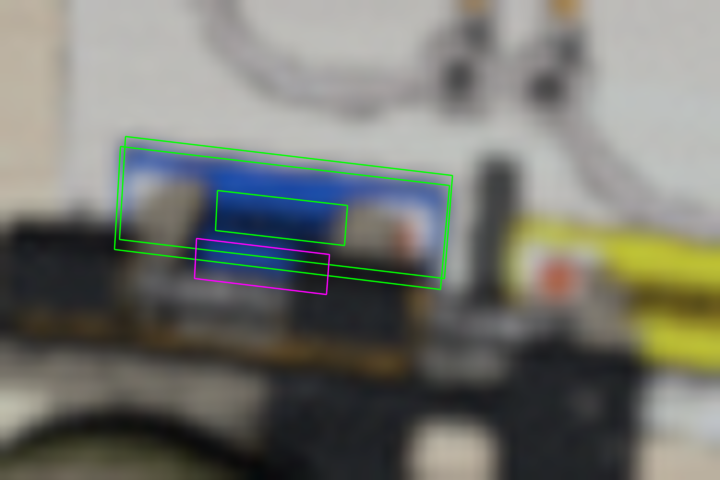

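>>> send_rows([
  {"dx": 0.05,"dy": 0,"dz": -0.3,"wx": 0,"wy": 0,"wz": 0,"fingers": 255},
])

```text
t: 14.2
tool_pos: [0.5889, 0.1521, 0.0493]
orientation: [3.009, -0.211, 0.757]
force: [-10.9, -5.5, 19.1]
opening: 0.03
```

>>> send_rows([
  {"dx": 0,"dy": 0,"dz": 0,"wx": 0,"wy": 0,"wz": 0,"fingers": 255},
])

```text
t: 14.28
tool_pos: [0.5892, 0.152, 0.0495]
orientation: [3.008, -0.211, 0.757]
force: [-0.0, -0.7, -0.8]
opening: 0.0298
```

Run:
```python
from cov import *
st=rem(P(p,p[6]+.003,.046,.0112),standR());print(st['wrist_torque'],st['joint_torque'])
```

```text
t 14.28 tcp [0.5892 0.152  0.0495] q [ 0.2896 -0.0565  2.0952 -0.3191  0.6727  2.2076] open 0.0298 F [-0.0208 -0.6922 -0.7631]
remaining d cm [-0.5487 -0.2514  0.0865] w [-0.0013  0.0047 -0.0003] rows>=0.1
tcp in plate u,v,n mm [-19.6687  49.2542   8.0498] axes u,v,n [[ 0.8743 -0.1231  0.4695]
 [ 0.1394  0.9902  0.    ]
 [-0.4649  0.0655  0.8829]]
[ 0.0737  0.342  -0.0099] [ -0.033  -42.4931 -45.4826  -1.3776  -2.8233   0.0496]
```

>>> send_rows([
  {"dx": -0.35,"dy": 0.05,"dz": -0.17,"wx": 0,"wy": 0.004,"wz": 0,"fingers": 255},
])

```text
t: 14.37
tool_pos: [0.5862, 0.1526, 0.0483]
orientation: [3.01, -0.211, 0.753]
force: [0.1, 0.3, -0.0]
opening: 0.03
```

>>> send_rows([
  {"dx": -0.18,"dy": 0.02,"dz": -0.1,"wx": 0,"wy": 0,"wz": 0,"fingers": 255},
])

```text
t: 14.45
tool_pos: [0.5839, 0.1527, 0.0466]
orientation: [3.01, -0.212, 0.751]
force: [0.2, 0.1, -0.2]
opening: 0.0298
```

Run:
```python
from cov import *
st=rem(P(p,p[6]+.003,.046,.0112),standR())
```

```text
t 14.45 tcp [0.5839 0.1527 0.0466] q [ 0.2935 -0.062   2.1052 -0.3198  0.6731  2.2127] open 0.0298 F [ 0.2437  0.056  -0.1854]
remaining d cm [-0.0195 -0.3169  0.3758] w [-0.0016  0.0007  0.    ] rows>=0.1
tcp in plate u,v,n mm [-25.7344  49.1655   7.9993] axes u,v,n [[ 0.8743 -0.1231  0.4695]
 [ 0.1394  0.9902  0.    ]
 [-0.4649  0.0655  0.8829]]
```

>>> send_rows([
  {"dx": -0.15,"dy": 0.02,"dz": -0.08,"wx": 0,"wy": 0,"wz": 0,"fingers": 255},
])

```text
t: 14.53
tool_pos: [0.5833, 0.1528, 0.0466]
orientation: [3.009, -0.211, 0.755]
force: [6.4, -4.0, 3.3]
opening: 0.0297
```

>>> send_rows([
  {"dx": -0.15,"dy": 0.02,"dz": -0.08,"wx": 0,"wy": 0,"wz": 0,"fingers": 255},
])

```text
t: 14.62
tool_pos: [0.5831, 0.1529, 0.0468]
orientation: [3.008, -0.21, 0.759]
force: [7.6, -2.6, 0.5]
opening: 0.0298
```

Run:
```python
from cov import *
st=rem(P(p,p[6]+.003,.046,.0112),standR())
```

```text
t 14.62 tcp [0.5831 0.1529 0.0468] q [ 0.2956 -0.0671  2.1116 -0.3256  0.6676  2.2188] open 0.0298 F [ 7.5739 -2.6165  0.4735]
remaining d cm [ 0.0571 -0.3414  0.3564] w [-0.0014  0.006  -0.0008] rows>=0.1
tcp in plate u,v,n mm [-26.3434  49.3014   8.5423] axes u,v,n [[ 0.8743 -0.1231  0.4695]
 [ 0.1394  0.9902  0.    ]
 [-0.4649  0.0655  0.8829]]
```

>>> send_rows([
  {"dx": -0.02,"dy": -0.3,"dz": -0.04,"wx": 0,"wy": 0.006,"wz": 0,"fingers": 255},
])

```text
t: 14.7
tool_pos: [0.583, 0.1502, 0.0465]
orientation: [3.01, -0.21, 0.752]
force: [-0.4, 0.6, -0.6]
opening: 0.0299
```

>>> send_rows([
  {"dx": -0.03,"dy": -0.15,"dz": -0.03,"wx": 0,"wy": 0,"wz": 0,"fingers": 255},
])

```text
t: 14.78
tool_pos: [0.5829, 0.1487, 0.0464]
orientation: [3.01, -0.209, 0.752]
force: [0.2, 1.4, 2.7]
opening: 0.0297
```

Run:
```python
from cov import *
st=rem(P(p,p[6],.043,.0083),standR())
```

```text
t 14.78 tcp [0.5829 0.1487 0.0464] q [ 0.2848 -0.0693  2.1128 -0.3136  0.6696  2.199 ] open 0.0297 F [0.2435 1.3678 2.7411]
remaining d cm [-0.0859 -0.1989  0.0086] w [-0.0019  0.0009 -0.0015] rows>=0.1
tcp in plate u,v,n mm [-26.2843  45.0889   7.9545] axes u,v,n [[ 0.8743 -0.1231  0.4695]
 [ 0.1394  0.9902  0.    ]
 [-0.4649  0.0655  0.8829]]
```

>>> send_rows([
  {"dx": -0.04,"dy": -0.14,"dz": -0.02,"wx": 0,"wy": 0,"wz": 0,"fingers": 255},
])

```text
t: 14.87
tool_pos: [0.5827, 0.1476, 0.0464]
orientation: [3.011, -0.209, 0.753]
force: [-0.1, 1.3, 3.2]
opening: 0.0301
```

>>> send_rows([
  {"dx": -0.04,"dy": -0.14,"dz": -0.02,"wx": 0,"wy": 0,"wz": 0,"fingers": 255},
])

```text
t: 14.95
tool_pos: [0.5826, 0.1468, 0.0465]
orientation: [3.012, -0.21, 0.755]
force: [-0.2, 10.2, 1.1]
opening: 0.0297
```

Run:
```python
from cov import *
st=rem(P(p,p[6],.043,.0083),standR())
ims={n:robot.read_camera(n) for n in('top','side')}
cov(st,ims,'13',off=(0,0,.0083))
```

```text
t 14.95 tcp [0.5826 0.1468 0.0465] q [ 0.2795 -0.0744  2.1178 -0.3085  0.6658  2.191 ] open 0.0297 F [-0.161 10.178  1.129]
remaining d cm [-0.0567 -0.0089 -0.0083] w [-0.004   0.0026 -0.002 ] rows>=0.0
tcp in plate u,v,n mm [-26.2263  43.1669   8.115 ] axes u,v,n [[ 0.8743 -0.1231  0.4695]
 [ 0.1394  0.9902  0.    ]
 [-0.4649  0.0655  0.8829]]
```

View pics/cs13.png

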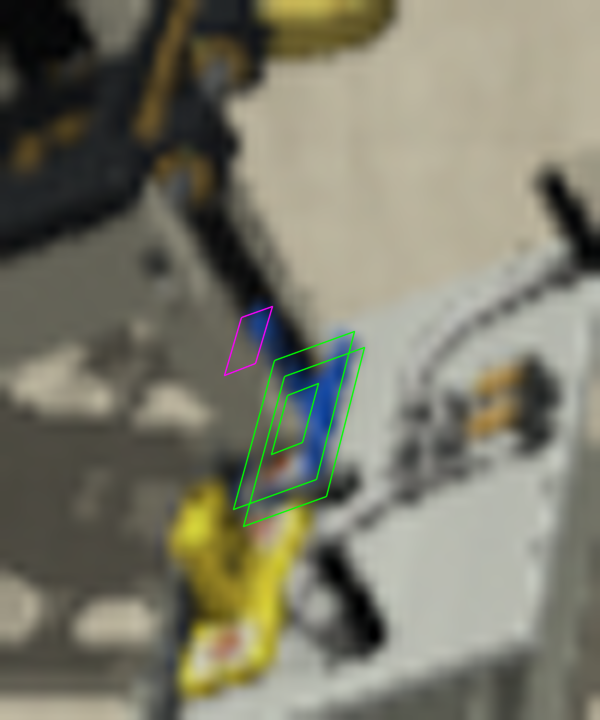

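View pics/ct13.png

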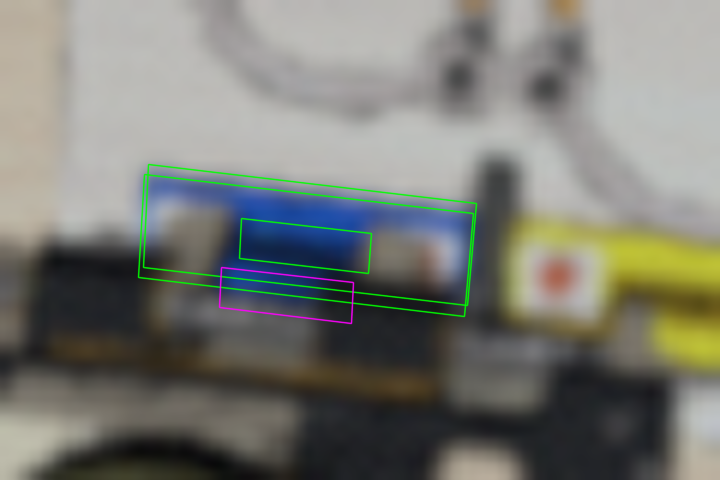

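>>> send_rows([
  {"dx": -0.07,"dy": -0.05,"dz": -0.11,"wx": 0,"wy": 0,"wz": 0,"fingers": 255},
])

```text
t: 15.13
tool_pos: [0.5826, 0.1469, 0.0464]
orientation: [3.013, -0.209, 0.758]
force: [-2.7, -0.1, 10.2]
opening: 0.0302
```

>>> send_rows([
  {"dx": 0,"dy": 0,"dz": 0,"wx": 0,"wy": 0,"wz": 0,"fingers": 151},
  {"dx": 0,"dy": 0,"dz": 0,"wx": 0,"wy": 0,"wz": 0,"fingers": 151},
  {"dx": 0,"dy": 0,"dz": 0,"wx": 0,"wy": 0,"wz": 0,"fingers": 151},
])

```text
t: 15.38
tool_pos: [0.5813, 0.1464, 0.0451]
orientation: [3.012, -0.209, 0.754]
force: [-0.5, -0.4, -0.4]
opening: 0.0376
```

Run:
```python
from cov import *
st=rem(P(p,p[6],.043,.0083),standR())
ims={n:robot.read_camera(n) for n in('top','side')}
crop(0,ims['side'],235,145,285,205,10,'pics/s14.png')
```

```text
t 15.38 tcp [0.5813 0.1464 0.0451] q [ 0.2791 -0.0756  2.1218 -0.3087  0.6633  2.1909] open 0.0376 F [-0.4889 -0.4381 -0.4107]
remaining d cm [0.0731 0.0366 0.1302] w [-0.004   0.0022 -0.0024] rows>=0.0
tcp in plate u,v,n mm [-27.956   42.5358   7.4659] axes u,v,n [[ 0.8743 -0.1231  0.4695]
 [ 0.1394  0.9902  0.    ]
 [-0.4649  0.0655  0.8829]]
```

View pics/s14.png

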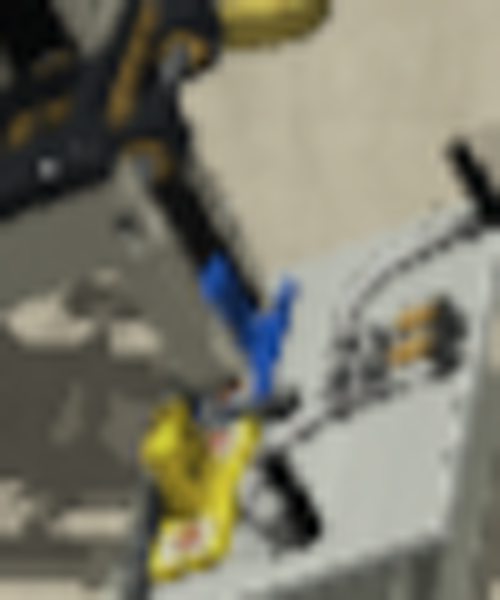

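>>> send_rows([
  {"dx": -0.4,"dy": 0.06,"dz": 0.8,"wx": 0,"wy": 0,"wz": 0,"fingers": 151},
  {"dx": -0.46,"dy": 0.07,"dz": 0.88,"wx": 0,"wy": 0,"wz": 0,"fingers": 151},
  {"dx": -0.46,"dy": 0.07,"dz": 0.88,"wx": 0,"wy": 0,"wz": 0,"fingers": 151},
  {"dx": -0.46,"dy": 0.07,"dz": 0.88,"wx": 0,"wy": 0,"wz": 0,"fingers": 151},
  {"dx": -0.5,"dy": 0.1,"dz": 1.5,"wx": 0,"wy": 0,"wz": 0,"fingers": 151},
  {"dx": 0,"dy": 0.1,"dz": 2.0,"wx": 0,"wy": 0,"wz": 0,"fingers": 151},
  {"dx": 0,"dy": 0,"dz": 0,"wx": 0,"wy": 0,"wz": 0,"fingers": 255},
  {"dx": 0,"dy": 0,"dz": 0,"wx": 0,"wy": 0,"wz": 0,"fingers": 255},
])

```text
t: 16.15
tool_pos: [0.5526, 0.1499, 0.1162]
orientation: [3.013, -0.21, 0.743]
force: [-0.0, 0.5, -0.3]
opening: 0.0289
```

Run:
```python
from cov import *
st=rem(P(p,.0925,.068,.055),standR())
ims={n:robot.read_camera(n) for n in('top','side')}
for n in ims: cv2.imwrite(f'pics/{n}15.png',ims[n][:,:,::-1])
crop(0,ims['side'],235,145,285,205,10,'pics/s15.png')
crop(0,ims['top'],180,140,260,200,10,'pics/t15.png')
```

```text
t 16.15 tcp [0.5526 0.1499 0.1162] q [ 0.3066 -0.2637  2.1377 -0.2698  0.8429  2.153 ] open 0.0289 F [-0.042   0.4715 -0.2598]
remaining d cm [11.5396  0.9943  2.7438] w [-0.0022 -0.005  -0.0013] rows>=2.9
tcp in plate u,v,n mm [-20.0503  42.0646  83.7689] axes u,v,n [[ 0.8743 -0.1231  0.4695]
 [ 0.1394  0.9902  0.    ]
 [-0.4649  0.0655  0.8829]]
```

View pics/s15.png

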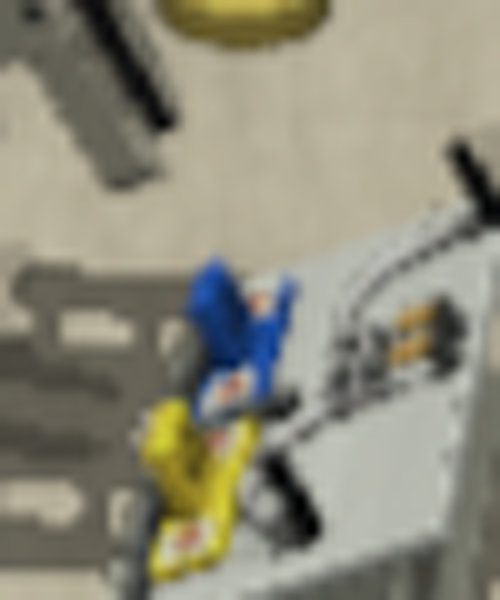

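View pics/t15.png

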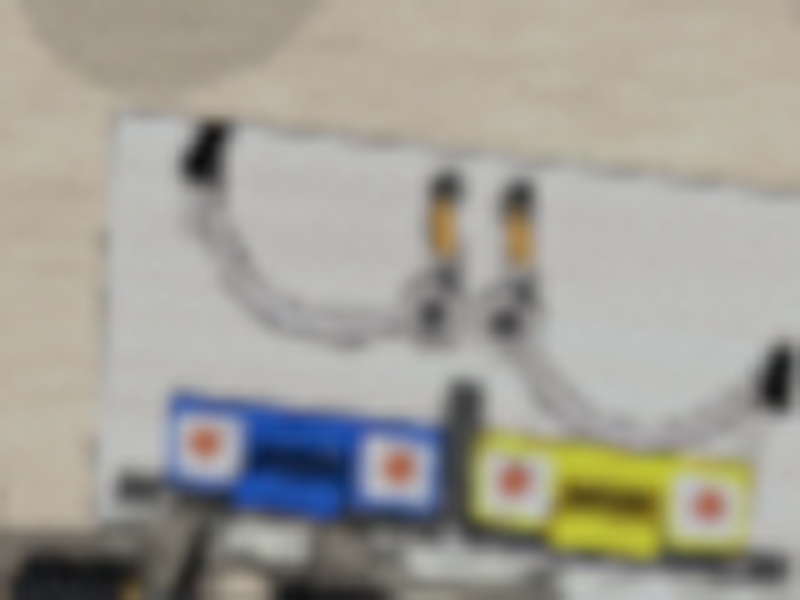

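```bash
cat > dots.py <<'E'
from go import *
import sys
def dots(f,n='top',roi=(190,165,262,200)):
    im=cv2.imread(f)[:,:,::-1].astype(float);x0,y0,x1,y1=roi;c=im[y0:y1,x0:x1]
    red=np.clip(c[:,:,0]-c[:,:,1]-40,0,None)*(c[:,:,0]-c[:,:,2]>40)*(c[:,:,1]<c[:,:,2]+60)
    m=(red>15).astype(np.uint8);k,l,s,_=cv2.connectedComponentsWithStats(m)
    out=[]
    for i in range(1,k):
        if s[i,4]<2:continue
        w=red*(l==i);yy,xx=np.mgrid[y0:y1,x0:x1];out.append((np.r_[(xx*w).sum(),(yy*w).sum()]/w.sum()).tolist()+[int(s[i,4])])
    return sorted(out)
def toplate(n,uv,nh):
    sh=p[10:13] if n=='top' else p[13:16]
    o,v=ray(n,uv);o=o-sh;nn=P(p,0,0,1)-P(p,0,0,0);q0=P(p,0,0,nh)
    t=((q0-o)@nn)/(v@nn);X=o+v*t[:,None]-P(p,0,0,0)
    B=np.c_[P(p,1,0,0)-P(p,0,0,0),P(p,0,1,0)-P(p,0,0,0),nn];return X@B*1000
if __name__=="__main__":
    d=dots(sys.argv[1]);print(d);q=toplate('top',np.array(d)[:,:2],.006);print(q)
    if len(q)==4:print('mid',q[:2].mean(0),q[2:].mean(0),'len',np.linalg.norm(q[0]-q[1]),np.linalg.norm(q[2]-q[3]))
E
python3 dots.py pics/top15.png; python3 dots.py pics/top0.png
```

```text
[[219.44736842105263, 186.0, 2], [231.0, 187.53658536585365, 2], [250.47222222222223, 190.0, 2]]
[[-25.6956  16.6347   6.    ]
 [-26.1237 -15.5437   6.    ]
 [-26.4633 -69.7033   6.    ]]
[[231.0, 187.56756756756758, 2]]
[[-26.2167 -15.5516   6.    ]]
```

```bash
sed -i 's/-40,0,None)\*(c\[:,:,0\]-c\[:,:,2\]>40)\*(c\[:,:,1\]<c\[:,:,2\]+60)/-12,0,None)*(c[:,:,1]<c[:,:,2]+45)/; s/red>15/red>8/' dots.py; python3 dots.py pics/top15.png; python3 dots.py pics/top0.png
python3 - <<'E'
import cv2
im=cv2.imread('pics/top15.png')[:,:,::-1]
print(im[184:189,197:203].tolist())
E
```

```text
[[199.98846153846154, 183.8576923076923, 9], [219.41860465116278, 186.35215946843854, 12], [230.96750902527077, 187.68231046931407, 10], [231.5185185185185, 165.0, 2], [250.38152610441767, 190.0722891566265, 9]]
[[-26.312   70.8522   6.    ]
 [-26.7637  16.6376   6.    ]
 [-26.573  -15.4913   6.    ]
 [ 40.0282 -11.3436   6.    ]
 [-26.7132 -69.4775   6.    ]]
[[230.928, 187.628, 9], [231.56, 165.0, 2], [250.385593220339, 190.0593220338983, 9]]
[[-26.4242 -15.3688   6.    ]
 [ 40.0424 -11.4549   6.    ]
 [-26.6728 -69.4846   6.    ]]
[[[146, 156, 185], [173, 161, 168], [175, 129, 116], [172, 108, 86], [174, 129, 116], [178, 163, 162]], [[143, 154, 185], [175, 171, 181], [181, 157, 152], [177, 139, 129], [181, 155, 147], [182, 174, 175]], [[130, 143, 180], [161, 168, 186], [176, 174, 182], [178, 169, 174], [182, 177, 181], [177, 179, 183]], [[96, 112, 154], [122, 135, 166], [140, 149, 176], [150, 156, 182], [154, 160, 183], [144, 151, 173]], [[72, 82, 113], [74, 86, 121], [79, 94, 133], [85, 100, 145], [87, 103, 146], [84, 101, 143]]]
```

Using the red-dot centroids, the blue centre is at (u −26.5, v 43.7) mm and the fixed yellow mirrors it at (−26.6, −42.5). That is 86.2 mm apart against 86 expected, so the blue carrier is seated. Next I'll go behind the post.

>>> send_rows([
  {"dx": 2.3,"dy": 0.2,"dz": 1.0,"wx": 0,"wy": 0,"wz": 0,"fingers": 255},
  {"dx": 2.3,"dy": 0.2,"dz": 1.0,"wx": 0,"wy": 0,"wz": 0,"fingers": 255},
  {"dx": 2.3,"dy": 0.2,"dz": 0.8,"wx": 0,"wy": 0,"wz": 0,"fingers": 255},
  {"dx": 2.3,"dy": 0.2,"dz": 0.5,"wx": 0,"wy": 0,"wz": 0,"fingers": 255},
  {"dx": 2.3,"dy": 0.2,"dz": 0,"wx": 0,"wy": 0,"wz": 0,"fingers": 255},
  {"dx": 0,"dy": 0,"dz": 0,"wx": 0,"wy": 0,"wz": 0,"fingers": 255},
  {"dx": 0,"dy": 0,"dz": 0,"wx": 0,"wy": 0,"wz": 0,"fingers": 255},
])

```text
t: 16.83
tool_pos: [0.666, 0.1577, 0.1359]
orientation: [3.013, -0.208, 0.716]
force: [-0.9, 0.0, 0.4]
opening: 0.0006
```

Run:
```python
from cov import *
st=rem(P(p,.0925,.070,.014),standR())
```

```text
t 16.83 tcp [0.666  0.1577 0.1359] q [ 0.2558  0.0383  1.816  -0.2355  0.8677  2.0787] open 0.0006 F [-0.8804  0.0429  0.4286]
remaining d cm [ 2.1359  0.149  -2.8482] w [ 0.0027 -0.0225 -0.0007] rows>=0.9
tcp in plate u,v,n mm [87.3799 65.5468 48.9802] axes u,v,n [[ 0.8743 -0.1231  0.4695]
 [ 0.1394  0.9902  0.    ]
 [-0.4649  0.0655  0.8829]]
```

>>> send_rows([
  {"dx": 1.2,"dy": 0.2,"dz": -1.2,"wx": 0.002,"wy": -0.02,"wz": 0,"fingers": 255},
  {"dx": 0,"dy": 0,"dz": 0,"wx": 0,"wy": 0,"wz": 0,"fingers": 255},
  {"dx": 0.9,"dy": 0,"dz": -1.5,"wx": 0,"wy": 0,"wz": 0,"fingers": 255},
  {"dx": 0,"dy": 0,"dz": 0,"wx": 0,"wy": 0,"wz": 0,"fingers": 255},
  {"dx": 0,"dy": 0,"dz": 0,"wx": 0,"wy": 0,"wz": 0,"fingers": 255},
])

```text
t: 17.25
tool_pos: [0.6819, 0.1586, 0.1031]
orientation: [3.009, -0.209, 0.732]
force: [-0.4, 0.1, 1.3]
opening: 0.0004
```

Run:
```python
from cov import *
st=rem(P(p,.058,.072,.014),standR())
ims={n:robot.read_camera(n) for n in('top','side')}
crop(0,ims['side'],235,125,305,205,8,'pics/s16.png')
```

```text
t 17.25 tcp [0.6819 0.1586 0.1031] q [ 0.252   0.1111  1.8077 -0.2539  0.7943  2.1003] open 0.0004 F [-0.3584  0.0816  1.3411]
remaining d cm [-2.4445  0.6767 -1.1853] w [ 0.003  -0.0116 -0.0003] rows>=0.7
tcp in plate u,v,n mm [85.7702 68.7074 12.6585] axes u,v,n [[ 0.8743 -0.1231  0.4695]
 [ 0.1394  0.9902  0.    ]
 [-0.4649  0.0655  0.8829]]
```

View pics/s16.png

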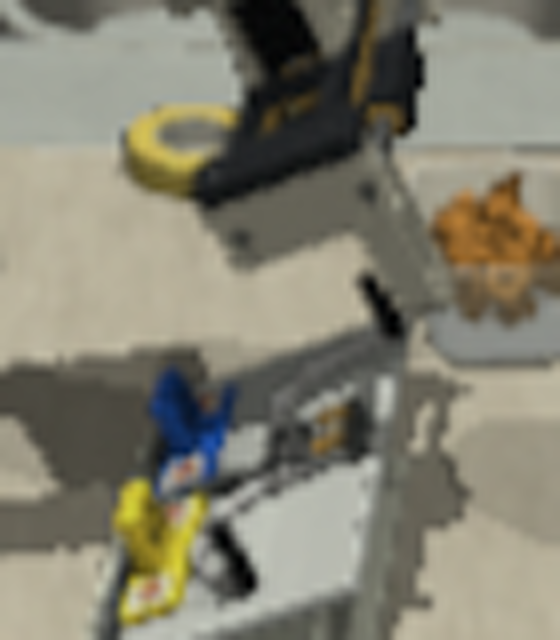

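>>> send_rows([
  {"dx": -0.39,"dy": 0.1,"dz": -0.19,"wx": 0,"wy": 0,"wz": 0,"fingers": 255},
  {"dx": -0.39,"dy": 0.1,"dz": -0.19,"wx": 0,"wy": 0,"wz": 0,"fingers": 255},
  {"dx": -0.39,"dy": 0.1,"dz": -0.19,"wx": 0,"wy": 0,"wz": 0,"fingers": 255},
  {"dx": -0.39,"dy": 0.1,"dz": -0.19,"wx": 0,"wy": 0,"wz": 0,"fingers": 255},
  {"dx": -0.39,"dy": 0.1,"dz": -0.19,"wx": 0,"wy": 0,"wz": 0,"fingers": 255},
  {"dx": 0,"dy": 0,"dz": 0,"wx": 0,"wy": 0,"wz": 0,"fingers": 255},
])

```text
t: 17.85
tool_pos: [0.662, 0.1654, 0.0986]
orientation: [3.01, -0.209, 0.745]
force: [0.0, -0.1, -0.2]
opening: 0.0005
```

Run:
```python
from cov import *
st=rem(P(p,.052,.075,.014),standR())
ims={n:robot.read_camera(n) for n in('top','side')}
crop(0,ims['side'],235,125,305,205,8,'pics/s17.png')
```

```text
t 17.85 tcp [0.662  0.1654 0.0986] q [ 0.2737  0.0686  1.8646 -0.2711  0.7773  2.1352] open 0.0005 F [ 0.0199 -0.1493 -0.1705]
remaining d cm [-0.9332  0.3661 -1.0197] w [ 0.0006 -0.0036 -0.0012] rows>=0.3
tcp in plate u,v,n mm [65.3971 72.6755 18.4253] axes u,v,n [[ 0.8743 -0.1231  0.4695]
 [ 0.1394  0.9902  0.    ]
 [-0.4649  0.0655  0.8829]]
```

View pics/s17.png

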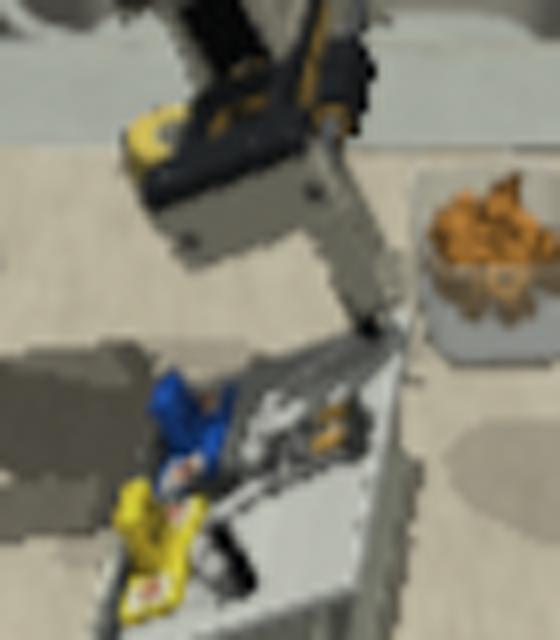

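>>> send_rows([
  {"dx": -0.28,"dy": 0.06,"dz": -0.3,"wx": 0,"wy": 0,"wz": 0,"fingers": 255},
  {"dx": -0.28,"dy": 0.06,"dz": -0.28,"wx": 0,"wy": 0,"wz": 0,"fingers": 255},
  {"dx": -0.28,"dy": 0.06,"dz": -0.25,"wx": 0,"wy": 0,"wz": 0,"fingers": 255},
  {"dx": -0.28,"dy": 0.06,"dz": -0.2,"wx": 0,"wy": 0,"wz": 0,"fingers": 255},
  {"dx": 0,"dy": 0,"dz": 0,"wx": 0,"wy": 0,"wz": 0,"fingers": 255},
])

```text
t: 18.37
tool_pos: [0.6497, 0.1673, 0.0868]
orientation: [3.009, -0.209, 0.742]
force: [0.6, -0.0, -0.2]
opening: 0.0006
```

Run:
```python
from cov import *
st=rem(P(p,.052,.075,.014),standR())
ims={n:robot.read_camera(n) for n in('top','side')}
crop(0,ims['side'],235,125,305,205,8,'pics/s18.png');crop(0,ims['top'],180,140,260,200,10,'pics/t18.png')
```

```text
t 18.37 tcp [0.6497 0.1673 0.0868] q [ 0.2842  0.0582  1.8991 -0.284   0.7586  2.1586] open 0.0006 F [ 0.6083 -0.0192 -0.2054]
remaining d cm [0.2911 0.1786 0.1686] w [ 0.0013 -0.0052 -0.0004] rows>=0.1
tcp in plate u,v,n mm [48.8835 72.8258 13.7475] axes u,v,n [[ 0.8743 -0.1231  0.4695]
 [ 0.1394  0.9902  0.    ]
 [-0.4649  0.0655  0.8829]]
```

View pics/s18.png

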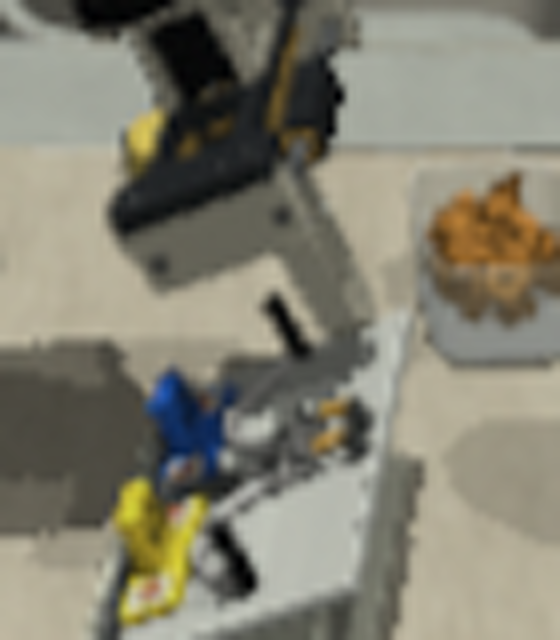

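The arm has sprung past the finger, with its post at (285,325) in the side crop. I'll retract clear.

>>> send_rows([
  {"dx": -0.3,"dy": 0.1,"dz": 1.0,"wx": 0,"wy": 0,"wz": 0,"fingers": 255},
  {"dx": -0.9,"dy": 0.2,"dz": 2.0,"wx": 0,"wy": 0,"wz": 0,"fingers": 255},
  {"dx": -1.2,"dy": 0.2,"dz": 2.5,"wx": 0,"wy": 0,"wz": 0,"fingers": 255},
  {"dx": -1.5,"dy": 0.2,"dz": 2.5,"wx": 0,"wy": 0,"wz": 0,"fingers": 255},
  {"dx": -2,"dy": 0.2,"dz": 2.5,"wx": 0,"wy": 0,"wz": 0,"fingers": 255},
  {"dx": -2.5,"dy": 0,"dz": 2,"wx": 0,"wy": 0,"wz": 0,"fingers": 255},
  {"dx": -2.5,"dy": 0,"dz": 1,"wx": 0,"wy": 0,"wz": 0,"fingers": 255},
  {"dx": -2.5,"dy": 0,"dz": 1,"wx": 0,"wy": 0,"wz": 0,"fingers": 255},
  {"dx": 0,"dy": 0,"dz": 0,"wx": 0,"wy": 0,"wz": 0,"fingers": 255},
  {"dx": 0,"dy": 0,"dz": 0,"wx": 0,"wy": 0,"wz": 0,"fingers": 255},
  {"dx": 0,"dy": 0,"dz": 0,"wx": 0,"wy": 0,"wz": 0,"fingers": 255},
])

```text
t: 19.38
tool_pos: [0.5097, 0.1765, 0.2482]
orientation: [3.012, -0.213, 0.755]
force: [0.4, -0.5, -0.4]
opening: 0.0001
```

```bash
python3 - <<'E'
from cov import *
st=rem(P(p,.052,.075,.014),standR())
ims={n:robot.read_camera(n) for n in('top','side')}
for n in ims: cv2.imwrite(f'pics/{n}19.png',ims[n][:,:,::-1])
crop(0,ims['side'],235,145,305,215,8,'pics/s19.png');crop(0,ims['top'],180,140,260,200,10,'pics/t19.png')
E
python3 dots.py pics/top19.png
```

```text
t 19.38 tcp [0.5097 0.1765 0.2482] q [ 0.4078 -0.4722  2.0505 -0.2686  1.1466  2.179 ] open 0.0001 F [ 0.4073 -0.4766 -0.3908]
remaining d cm [ 14.2968  -0.7457 -15.9774] w [-0.0046  0.0032  0.0001] rows>=5.1
tcp in plate u,v,n mm [  1.0912  62.4509 222.0244] axes u,v,n [[ 0.8743 -0.1231  0.4695]
 [ 0.1394  0.9902  0.    ]
 [-0.4649  0.0655  0.8829]]
[[200.00735294117646, 183.88235294117646, 9], [219.41471571906354, 186.34782608695653, 12], [230.9607142857143, 187.68928571428572, 10], [231.57142857142858, 165.0, 2], [250.39525691699606, 190.06324110671937, 9]]
[[-26.3793  70.7959   6.    ]
 [-26.7521  16.6493   6.    ]
 [-26.5964 -15.4743   6.    ]
 [ 40.0463 -11.4856   6.    ]
 [-26.6811 -69.5123   6.    ]]
```

View pics/s19.png

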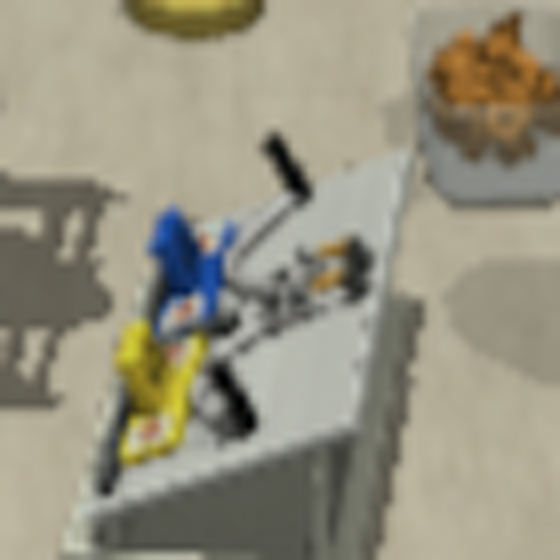

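View pics/t19.png

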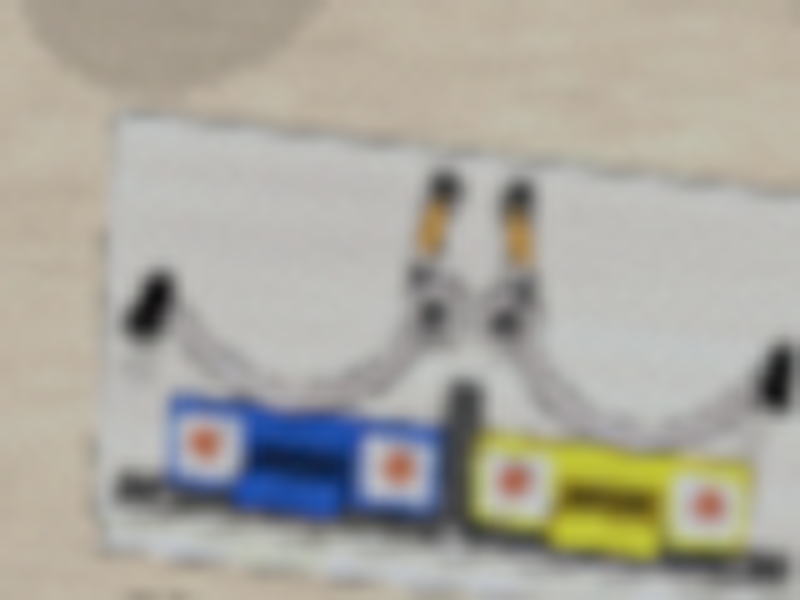

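View pics/top19.png

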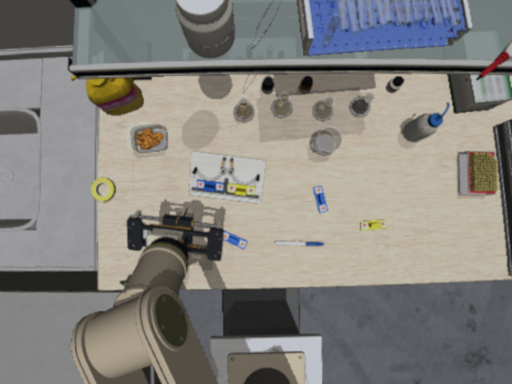

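Run:
```python
from plant import robot
print(robot.close_job())
```

```text
the job is handed in; nothing more can be done
None
```

The blue carrier that started farthest to the robot's right is now in the left place, clamped by the spring arm. I handed the job in at about 19.5 s of the 62 s allowed.

- **Opening the arm:** I pushed the black post up the slope with the closed fingers. It passed over centre and stayed open after I backed off.
- **Setting the carrier:** I gripped the carrier by the ends of its fin and set it on the plate tilted to match the slope. I slid it down to the ledge (about 7 N felt), then sideways to the rib (about 10 N felt), and released it.
- **Clamping:** I pushed the post back past centre from behind. The arm sprang shut on the carrier, and I retracted well clear.

**Last checks**
- **Position:** In the top view, the blue and fixed yellow carrier centres are 86.2 mm apart, against 86 mm expected. Both sit at the same slope height to about 0.1 mm. The blue carrier did not move measurably when the arm clamped.
- **Arm:** It lies against the carrier, looking like a mirror image of the right-hand arm. I did not measure its angle.
- **Forces and touch:** The largest force I read was about 23 N, when the carrier first touched the plate. The gripper was touching nothing at the end.

**What disagreed or went unchecked**
- **Plate height:** The tool ended about 3 mm lower than my camera model predicted at plate contact. Either the modelled plate height was off or the carrier slipped a little in the grip. The final pictures still show it seated level with the yellow one.
- **Bystanders:** The spare yellow carrier, the beaker and the marker look unmoved in the last top picture. The petri dish was hidden behind the gripper in that picture, but nothing went near it.

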